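# Jar the games-board marbles through the funnel

### The job

Stand the funnel upright by its spout in the neck of the glass jar, settled down on the rim without knocking or forcing the glass, and let go of it. Then take the loaded scoop by its handle and tip all six big glass marbles through the funnel, so that every marble ends up down in the jar, and set the empty scoop back down flat on the bench, leaving the funnel standing in the jar. Do not disturb the mallet, chisel, little house, oil bottle or birch round.

Things in the scene. Friction and masses are not known exactly. Their poses are not given: they have to be found in the camera images.
- jar: clear glass jar, 100 mm tall, 80 mm across, neck 58 mm outside, fixed upright in a dark turned block (124 mm across, 20 mm tall) screwed to the bench. Origin: centre of the jar's underside on the bench, z up. The neck's bore is 50 mm across and 22 mm deep; below it the inside is 70 mm across
- jar_mouth (a point): centre of the jar's open mouth, 100 mm above the bench; axes as the jar's
- funnel: steel jar funnel, open at both ends, 95 mm tall, 110 g, loose, standing on its spout. Origin: centre of the spout's lower end, z along its axis. Spout 32 mm long, 44-46 mm across outside, bore 40; then a cone widens to 146 mm at 85 mm and a plain rim to 95 mm. A lug stands out from the rim along +x. Seated, the cone rests on the jar's rim and the spout end is 34 mm below the jar's mouth
- funnel_lug (a point): middle of the funnel's dark wooden grip lug, 98 mm out from the funnel's axis along its +x and 81 mm above the spout's lower end; the lug is 14 mm thick (along the funnel's y), 24 mm tall, free for 45 mm along x
- funnel_mouth (a point): centre of the funnel's wide mouth, 95 mm above the spout's lower end
- scoop: carved wooden scoop, loose, 120 g empty, flat on the bench with the six marbles in it. Origin under the bowl's middle, z up; open mouth along -x, handle along +x. Bowl 66 mm wide (56 inside), walls 38 mm tall, floor 6 mm thick, flat to 45 mm before the origin, then ramping up 18 degrees to the lip: marbles roll out when it is pitched nose-down well past that, surely by 40 degrees
- scoop_grip (a point): middle of the straight handle, 100 mm from the bowl's middle along +x and 34 mm above the bench; the handle is 16 mm wide, 20 mm tall and runs level from 54 to 164 mm along +x
- scoop_lip (a point): middle of the pouring lip, 80 mm from the bowl's middle along -x, 18 mm above the bench
- marble0_center (a point): centre of a red glass marble, 25 mm across, 20 g; it starts in the scoop's bowl
- marble1_center (a point): centre of a blue glass marble, 25 mm across, 20 g; it starts in the scoop's bowl
- marble2_center (a point): centre of a yellow glass marble, 25 mm across, 20 g; it starts in the scoop's bowl
- marble3_center (a point): centre of a green glass marble, 25 mm across, 20 g; it starts in the scoop's bowl
- marble4_center (a point): centre of a red glass marble, 25 mm across, 20 g; it starts in the scoop's bowl
- marble5_center (a point): centre of a blue glass marble, 25 mm across, 20 g; it starts in the scoop's bowl
- mallet: bystander: wooden carver's mallet lying down, head 75 x 115 x 75 mm, handle 190 mm; origin under its middle, handle along its -x
- chisel: bystander: chisel lying flat, red handle, 225 mm long along its x, blade to +x, 26 mm tall; origin under its middle
- house: bystander: little carved house, 52 x 65 x 75 mm; origin under its middle
- oil: bystander: amber bottle, 56 mm across, 135 mm tall; origin under its middle
- coaster: bystander: birch round with bark, 72 mm across, 16 mm thick; origin under its middle

How it is judged (in metres and radians):
On the way, in this order (a step that is already met when the one before it is completed fails the run):
1. the funnel stands upright in the jar's neck, settled on the rim, and the fingers have let go of it (z of funnel in the frame of jar_mouth below -0.026 m and horizontal distance between funnel and jar below 0.006 m and angle between funnel's own z axis and vertical below 0.12 rad and contact force between the fingers and funnel below 0.1 N and linear speed of funnel below 0.02 m/s), for 0.2 s.
2. the scoop is tipped nose-down with its lip over the funnel's mouth (angle between scoop's own z axis and vertical above 0.35 rad and horizontal distance between scoop_lip and funnel_mouth below 0.075 m and z of scoop_lip in the frame of funnel_mouth above 0 m), for 0.1 s.
3. all six marbles lie down in the jar (z of each of marble0_center, marble1_center, marble2_center, marble3_center, marble4_center, marble5_center in the frame of jar below 0.06 m and horizontal distance between each of marble0_center, marble1_center, marble2_center, marble3_center, marble4_center, marble5_center and jar below 0.037 m), for 0.2 s.
At the end, for the whole second after the job is handed in: All six marbles in the jar (centres under 60 mm high, within 37 mm of its axis); funnel in the neck, spout end over 26 mm below the mouth, within 6 mm of its axis, leaning under 0.12 rad; scoop flat on the bench (within 12 mm, tilt under 0.08 rad); all let go and at rest (all of step 1 and all of step 3 and height (world z) of scoop below 0.012 m and angle between scoop's own z axis and vertical below 0.08 rad and linear speed of scoop below 0.02 m/s and contact force between the fingers and scoop below 0.1 N); the robot touches nothing.
It fails at once if the mallet, chisel, little house, oil bottle or birch round is moved more than 30 mm (distance of any of mallet, chisel, house, oil, coaster from where it was at the start of the episode above 0.03 m).
It fails at once if the glass jar is knocked or pressed with more than 40 N (contact force between anything else and jar above 40 N).
It also fails if it takes over 72 s, if anything falls off the work surface, if the arm or the gripper's body presses on something with over 40 N, if the wrist force passes 120 N, or if a joint passes its speed limit or range.

### The arm

A 6-joint arm with a two-finger parallel gripper is mounted at the origin on the work surface. World frame = base frame: x ahead of the robot, y to its left, z up, the work surface at z = 0. Lengths are in m, angles in degrees, forces in N, time in s.
With the tool pointing down it reaches from about 0.15 to 0.775 m from the base axis. Payload 6.1 kg.
Tool frame: the origin (TCP) lies on the centre line of the jaws, within the pads' length; the fingertips stand 17 mm ahead of it and the grasp point (between the pads) lies 2 mm behind it; z points along the fingers, y is the line along which they close (so a half turn about z gives the same grasp; the last joint's range is limited). The gripper opens to 85 mm and grips with 20 to 120 N. Pads are 22 mm wide; open, the fingers measure 114 mm over their backs; the gripper's body (76 mm by 85 mm) begins 54 mm behind the grasp point. The pads swing forward as they close: fully open they stand 13 mm farther back than shut.
Start: joints at [-73.396, 7.208, -2.269, 80.523, 0, 90], TCP at [0.15, -0.503, 0.248] pointing down, gripper open.
Joint ranges: [-155.77, 155.77], [-54.66, 111.73], [-72.52, 77.12], [-102.08, 115.82], [-83.92, 84.16], [-180, 180]. Speed limits (degrees/s): [136.94, 136.94, 172.46, 180, 180, 180].

### API

Orientations are given as a 3x3 rotation matrix whose columns are the frame's x, y, z axes.
In Python, from cell import arm gives the robot as it stands.
- The arm moves only by the shell command python3 -m inch 'ROWS' [FORCE]. ROWS is JSON, a list of rows, each an object with "translation": the shift along the tool's x, y, z in cm, a list of three; "spin": the turn about the tool's z in rad; "claw": the opening, from 0 (shut) to 1 (fully open). In form: [{"translation": [dx, dy, dz], "spin": spin, "claw": claw}, ...]. A call has exactly 5 rows; each row is the pose to reach, as a shift and turn from the pose commanded when the call began, along the tool's axes at that moment; what a row does not reach only later rows make up. A row lasts 1/10 s, in which the tool goes at most 50 mm and 8.59 degrees, less where a joint would pass 70% of its speed; a pose out of reach is approached as far as the arm can. A call with a gripper value outside its range is refused whole. The fingers move at their own pace and stop on an object; FORCE is the grip in N (left out, the last holds). Time passes only in rows, so rows that repeat a pose let the fingers close, or fill a call up. It gives the time, the measured TCP pose, the force, the opening and the grip force at its end, in the units of the state.
- arm.get_obs(): the state, without advancing time (a new reading comes with each control period).
- arm.snapshot(name): name is "scene" or "side" or "wrist"; returns the picture (400x640x3 uint8, blue, green, red); there is no depth.
- arm.get_calibration(name): a dict with "intrinsics" (3x3 intrinsics, pixels), "R" (3x3) and "t" (3): a world point X has camera coordinates R X + t; the wrist camera has in their place "tool_from_camera" (4x4, takes a point from camera to tool coordinates, whose origin is the TCP and whose axes are the flange's). Camera axes: x right, y down, z forward; pixel columns grow to the right and rows downward; lengths in m; the calibration is good to about 2 mm. A picture is of the moment at which its call begins: read the wrist's pose just before it. get_calibration takes no time and is no camera call.
- arm.finish_job(): hands the job in; it is judged then, once.
The state is a dict: "time": time; "joint_positions": joint angles; "joint_velocities": joint speeds; "tau": joint torques, N m; "tcp_pos": TCP position; "orientation": TCP orientation; "wrist_force": force on the tool from outside, world axes, zero at the start; "wrist_torque": the same for the moment, N m; "width": finger opening in m; "gripper_force": force on a finger pad.
Only numpy, scipy, OpenCV 4.12 (cv2) and the standard library are available. Lean on these libraries where they do the work, as an engineer would, in place of code of your own. Each camera call takes 0.05 s, during which the arm holds its last target. There are 200 camera calls.

## Working session

There is one attempt and no reset: what is moved stays moved. The work goes in short steps, Python scripts to look and compute and a shell command to move; the robot and the scene stay as the last step left them, time stands still between calls to the robot, and variables do not carry over. Pictures are saved under pics/ and viewed, at most 10 in all, crops included, and the job is handed in when it is done.

```bash
ls; mkdir -p pics; python3 - <<'E'
from cell import arm
import cv2
o=arm.get_obs(); print(o)
for n in("scene","side"):
    cv2.imwrite(f"pics/{n}0.png",arm.snapshot(n)); print(n,arm.get_calibration(n))
print(arm.get_calibration("wrist"))
E
```

```text
pics
{'time': 0.0, 'joint_positions': array([-7.33952070e+01,  7.24199667e+00, -2.32762811e+00,  8.05236976e+01,
        4.94292837e-04,  8.99991452e+01]), 'joint_velocities': array([ 0.01811425,  0.01502303,  0.01993624, -0.0292401 , -0.01759819,
       -0.0628712 ]), 'tau': array([-6.00376352e-04, -4.35914540e+01,  3.52925313e+01,  1.71934225e-02,
        1.88958745e-05,  5.10160405e-06]), 'tcp_pos': array([ 0.1499199 , -0.50273428,  0.24751202]), 'orientation': array([[ 9.58294412e-01,  2.85782452e-01, -4.57187444e-04],
       [ 2.85782818e-01, -9.58293137e-01,  1.56332523e-03],
       [ 8.65132625e-06, -1.62878214e-03, -9.99998673e-01]]), 'wrist_force': array([ 0.86945509, -0.39629016, -0.39716805]), 'wrist_torque': array([ 0.0090651 , -0.0647552 ,  0.03408759]), 'gripper_force': 0.0, 'width': 0.08561753926993963}
scene {'intrinsics': array([[430.28708115,   0.        , 332.68868291],
       [  0.        , 430.28708115, 205.23646345],
       [  0.        ,   0.        ,   1.        ]]), 'R': array([[ 0.45649299,  0.88965502,  0.0113178 ],
       [ 0.64571706, -0.32252057, -0.6921
[... 317 characters left out ...]
0161 ,  0.01009848],
       [-0.36801992,  0.54060128, -0.75651279],
       [ 0.4129045 , -0.63397433, -0.65390093]]), 't': array([0.48427718, 0.28357856, 1.07373059])}
{'intrinsics': array([[275.77152138,   0.        , 315.93532866],
       [  0.        , 275.77152138, 200.764487  ],
       [  0.        ,   0.        ,   1.        ]]), 'tool_from_camera': array([[ 4.18519732e-04, -9.55749876e-01, -2.94180216e-01,
         7.50504123e-02],
       [ 9.99999711e-01,  2.13112771e-04,  7.30290804e-04,
        -3.25008877e-04],
       [-6.35281784e-04, -2.94180437e-01,  9.55749689e-01,
        -1.26431965e-01],
       [ 0.00000000e+00,  0.00000000e+00,  0.00000000e+00,
         1.00000000e+00]])}
```

View pics/scene0.png

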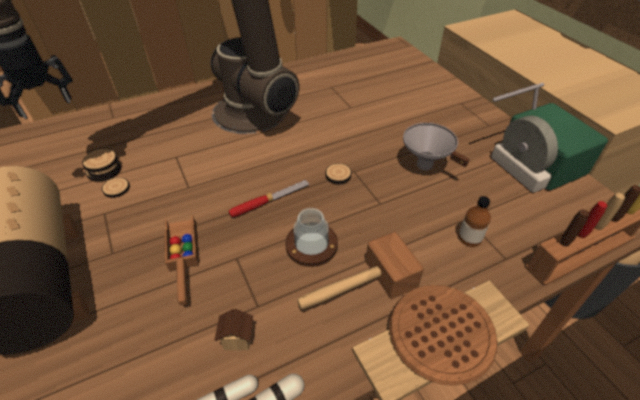

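View pics/side0.png

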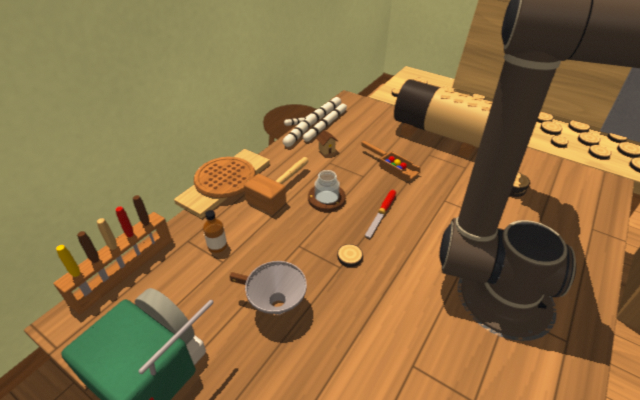

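The scene view shows the funnel at about (430,145) with its lug at (459,159), the jar at (312,240), and the scoop bowl at (182,243) with the handle end at (182,300). The side view has the funnel at (277,290), its lug at (240,278), the jar at (326,190) and the scoop at (397,163). I'll zoom in on all of these in one composite.

```bash
cat > h.py <<'E'
import numpy as np, cv2
from cell import arm
def P(n):
    c=arm.get_calibration(n); return c["intrinsics"],c["R"],c["t"]
def proj(n,X):
    K,R,t=P(n); p=K@(R@np.asarray(X,float)+t); return p[:2]/p[2]
def plane(n,uv,z):
    K,R,t=P(n); d=R.T@np.linalg.solve(K,[uv[0],uv[1],1]); c=-R.T@t; return c+d*(z-c[2])/d[2]
def tri(a,b):
    A=[];Y=[]
    for n,uv in(("scene",a),("side",b)):
        K,R,t=P(n); d=R.T@np.linalg.solve(K,[uv[0],uv[1],1]); d/=np.linalg.norm(d); M=np.eye(3)-np.outer(d,d)
        A.append(M);Y.append(M@(-R.T@t))
    X,r,_,_=np.linalg.lstsq(np.vstack(A),np.hstack(Y),rcond=None); return X,np.sqrt(r)
def tile(im,u,v,s=3,w=88,h=100):
    c=cv2.resize(im[v:v+h,u:u+w],None,fx=s,fy=s,interpolation=cv2.INTER_CUBIC)
    for k in range(0,w,10): cv2.line(c,(k*s,0),(k*s,6 if k%50 else 14),(0,255,255),1)
    for k in range(0,h,10): cv2.line(c,(0,k*s),(6 if k%50 else 14,k*s),(0,255,255),1)
    cv2.putText(c,f"{u},{v}",(20,25),0,.5,(0,255,255),1); return c
E
python3 - <<'E'
from h import *
a=cv2.imread("pics/scene0.png");b=cv2.imread("pics/side0.png")
g=np.vstack([np.hstack([tile(a,390,100),tile(a,270,180),tile(a,140,210)]),np.hstack([tile(b,225,235),tile(b,285,140),tile(b,345,120)])])
cv2.imwrite("pics/z0.png",g);print(g.shape)
for n,u in(("scene",(430,168)),("scene",(312,246)),("scene",(182,250)),("scene",(182,300)),("scene",(339,173)),("side",(349,255)),("scene",(475,235)),("scene",(235,335))): print(n,u,plane(n,u,0).round(3))
E
```

```text
(600, 792, 3)
scene (430, 168) [0.495 0.36  0.   ]
scene (312, 246) [ 0.599 -0.058  0.   ]
scene (182, 250) [ 0.473 -0.335  0.   ]
scene (182, 300) [ 0.607 -0.367  0.   ]
scene (339, 173) [0.398 0.12  0.   ]
side (349, 255) [0.411 0.107 0.   ]
scene (475, 235) [0.746 0.312 0.   ]
scene (235, 335) [ 0.734 -0.292  0.   ]
```

View pics/z0.png

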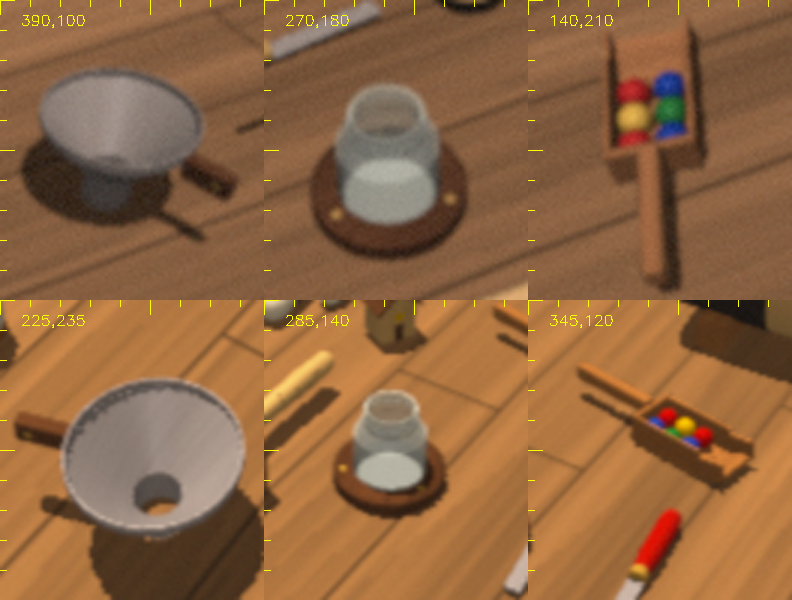

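The crops resolve well: the funnel rim and lug, the jar's mouth and block, and the scoop with its mouth facing the robot and its handle away. Next I'll fit the known circles and axes to the pixel positions I read off.

```bash
python3 - <<'E'
from h import *
from scipy.optimize import least_squares
def circ(n,pts,o,z,r=None):
    p=np.array([plane(n,(o[0]+x/3,o[1]+y/3),z)[:2] for x,y in pts])
    f=lambda q:np.hypot(*(p-q[:2]).T)-(r or q[2])
    s=least_squares(f,[*p.mean(0),.05]); print(n,s.x.round(4),"rms",np.sqrt((s.fun**2).mean()).round(4)); return s.x
print("funnel rim")
a=circ("scene",[(40,110),(70,80),(110,69),(165,82),(203,120),(130,178),(60,152),(185,160)],(390,100),.095)
b=circ("side",[(62,160),(100,95),(155,79),(225,110),(245,150),(230,200),(150,232),(85,205)],(225,235),.095)
print("lug",tri((390+210/3,100+178/3),(225+42/3,235+128/3)),"far end",tri((390+231/3,100+186/3),(225+16/3,235+128/3)))
print("jar mouth, r.029")
circ("scene",[(80,105),(122,86),(164,105),(95,92),(150,92)],(270,180),.1,.029)
circ("side",[(98,108),(127,91),(155,108),(108,97),(146,97)],(285,140),.1,.029)
print("block r.062 top z.02 (left,right) ")
circ("scene",[(47,180),(204,180),(70,226),(122,250),(180,225)],(270,180),.015,.062)
circ("side",[(70,172),(180,172),(90,198),(125,209),(165,195)],(285,140),.015,.062)
print("scoop handle end",tri((140+127/3,210+270/3),(345+52/3,120+70/3)))
print("handle root",tri((140+122/3,210+150/3),(345+115/3,120+103/3)))
for q in((77,152),(174,165),(84,38),(163,25)): print(q,plane("scene",(140+q[0]/3,210+q[1]/3),.038).round(3))
E
```

```text
funnel rim
scene [0.4845 0.3494 0.0749] rms 0.0028
side [0.4708 0.3566 0.0725] rms 0.0023
lug (array([0.56978402, 0.38284286, 0.08054528]), array([0.00154174])) far end (array([0.58683086, 0.39375285, 0.08010014]), array([0.00022193]))
jar mouth, r.029
scene [ 0.598  -0.0586  0.05  ] rms 0.0021
side [ 0.5912 -0.0545  0.05  ] rms 0.0009
block r.062 top z.02 (left,right) 
scene [ 0.595  -0.0563  0.05  ] rms 0.0021
side [ 0.5928 -0.0558  0.05  ] rms 0.0019
scoop handle end (array([ 0.63158308, -0.36405373,  0.03363819]), array([0.00081681]))
handle root (array([ 0.5324983 , -0.34259555,  0.03656149]), array([0.00148629]))
(77, 152) [ 0.52  -0.373  0.038]
(174, 165) [ 0.563 -0.313  0.038]
(84, 38) [ 0.411 -0.344  0.038]
(163, 25) [ 0.425 -0.285  0.038]
```

```bash
cat >> h.py <<'E'
def need(x,y,z,yaw=None):
    "shift in tool axes (cm) and spin (rad) to bring TCP to x,y,z and tool-x yaw (deg)"
    o=arm.get_obs(); R=o["orientation"]; now=np.degrees(np.arctan2(R[1,0],R[0,0]))
    d=R.T@(np.array([x,y,z])-o["tcp_pos"])*100
    s=0 if yaw is None else -np.radians((yaw-now+180)%360-180)
    print("t",round(o["time"],2),"tcp",o["tcp_pos"].round(4),"yaw",now.round(2),"j",o["joint_positions"].round(1)," shift cm",d.round(2),"|",np.linalg.norm(d).round(1),"spin",round(s,3))
E
python3 -m inch '[{"translation":[2,-3,-1],"spin":0.1,"claw":1},{"translation":[4,-6,-2],"spin":0.1,"claw":1},{"translation":[6,-10,-3],"spin":0.1,"claw":1},{"translation":[8,-14,-4],"spin":0.1,"claw":1},{"translation":[8,-14,-4],"spin":0.1,"claw":1}]'
python3 -c "
from h import *
need(.52,.31,.29,18);need(.52,.31,.29,198)"
```

```text
time: 0.6
tcp_pos: [0.1869, -0.3425, 0.2901]
orientation: [[0.981, 0.192, 0.001], [0.192, -0.981, -0.001], [0.001, 0.001, -1.0]]
wrist_force: [0.4, 0.3, -0.3]
width: 0.0855
gripper_force: 0.0
t 0.6 tcp [ 0.1869 -0.3425  0.2901] yaw 11.05 j [-61.4  -7.2 -11.5  85.7   0.  107.5]  shift cm [ 4.520e+01 -5.765e+01 -1.000e-02] | 73.3 spin -0.121
t 0.6 tcp [ 0.1869 -0.3425  0.2901] yaw 11.05 j [-61.4  -7.2 -11.5  85.7   0.  107.5]  shift cm [ 4.520e+01 -5.765e+01 -1.000e-02] | 73.3 spin 3.02
```

```bash
for i in 1 2 3 4; do python3 -m inch '[{"translation":[0,0,0],"spin":-0.149,"claw":1},{"translation":[0,0,0],"spin":-0.298,"claw":1},{"translation":[0,0,0],"spin":-0.447,"claw":1},{"translation":[0,0,0],"spin":-0.596,"claw":1},{"translation":[0,0,0],"spin":-0.74,"claw":1}]' >/dev/null; done
python3 -c "
from h import *
need(.52,.31,.29,198)"
```

```text
t 2.6 tcp [ 0.1866 -0.3464  0.2878] yaw -179.2 j [-61.7  -6.8 -11.4  85.4  -0.  -62.5]  shift cm [-34.26  65.17  -0.2 ] | 73.6 spin -0.3
```

```bash
for i in 1 2 3; do python3 -m inch '[{"translation":[-1.7,3.2,0],"spin":0,"claw":1},{"translation":[-3.4,6.5,0],"spin":0,"claw":1},{"translation":[-5.1,9.8,0],"spin":0,"claw":1},{"translation":[-6.8,13.1,0],"spin":0,"claw":1},{"translation":[-8.56,16.3,0],"spin":0,"claw":1}]' >/dev/null; done
python3 -m inch '[{"translation":[-2.1,4,0],"spin":-0.07,"claw":1},{"translation":[-4.3,8.1,0],"spin":-0.15,"claw":1},{"translation":[-6.4,12.2,0],"spin":-0.22,"claw":1},{"translation":[-8.56,16.3,0],"spin":-0.3,"claw":1},{"translation":[-8.56,16.3,0],"spin":-0.3,"claw":1}]'
python3 -c "
from h import *
need(.52,.31,.29,198)
o=arm.get_obs(); im=arm.snapshot('wrist'); cv2.imwrite('pics/w1.png',im)
np.savez('w1.npz',p=o['tcp_pos'],R=o['orientation'])"
```

```text
time: 4.6
tcp_pos: [0.5258, 0.3128, 0.284]
orientation: [[-0.951, -0.308, -0.004], [-0.308, 0.951, -0.001], [0.004, -0.0, -1.0]]
wrist_force: [0.3, 0.0, -0.9]
width: 0.0852
gripper_force: 0.0
t 4.6 tcp [0.5258 0.3128 0.284 ] yaw -162.07 j [30.7 17.4 15.  87.8  0.  12.8]  shift cm [ 0.64 -0.09 -0.59] | 0.9 spin -0.001
```

View pics/w1.png

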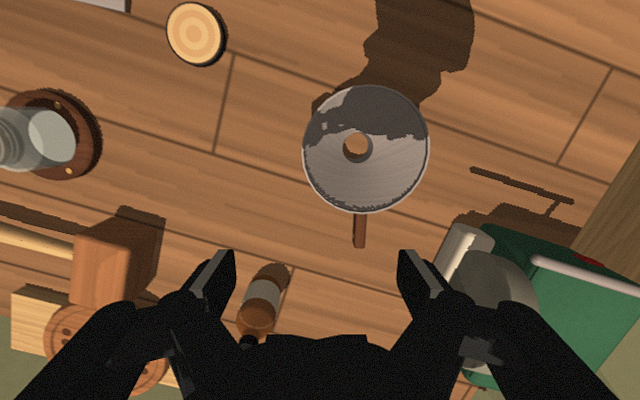

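The wrist view shows the funnel rim spanning columns 302 to 429 and rows 85 to 213. The lug runs from (360,215) to (360,247), and the jar is at about (30,138).

```bash
cat >> h.py <<'E'
def wplane(f,uv,z):
    d=np.load(f); c=arm.get_calibration("wrist"); T=c["tool_from_camera"]
    r=d["R"]@T[:3,:3]@np.linalg.solve(c["intrinsics"],[uv[0],uv[1],1]); o=d["p"]+d["R"]@T[:3,3]
    return o+r*(z-o[2])/r[2]
E
python3 - <<'E'
from h import *
from scipy.optimize import least_squares
p=np.array([wplane("w1.npz",q,.095)[:2] for q in((302,149),(429,149),(365,84.5),(366,213.5),(321,104),(411,104),(321,194),(411,194))])
s=least_squares(lambda q:np.hypot(*(p-q[:2]).T)-q[2],[.48,.35,.07]);print(s.x.round(4),s.fun.round(4))
for q in((360,215),(360,231),(360,246)):print(wplane("w1.npz",q,.093).round(4))
print("lower spout end c",wplane("w1.npz",(357,146),.0).round(4))
E
```

```text
[0.4747 0.3559 0.0721] [ 0.0004 -0.0005  0.0005  0.0006  0.0014 -0.0018 -0.0024  0.0019]
[0.547  0.3765 0.093 ]
[0.5668 0.3839 0.093 ]
[0.5861 0.3911 0.093 ]
lower spout end c [0.4746 0.3597 0.    ]
```

```bash
python3 -c "
from h import *
need(.568,.385,.13,198.5)"
```

```text
t 4.65 tcp [0.5247 0.3107 0.285 ] yaw -162.21 j [30.6 17.2 14.8 87.8 -0.  12.8]  shift cm [-6.46  5.76 15.47] | 17.7 spin -0.012
```

```bash
python3 -m inch '[{"translation":[-2.2,1.9,4],"spin":-0.01,"claw":1},{"translation":[-4.4,3.8,8],"spin":-0.01,"claw":1},{"translation":[-6.46,5.76,12],"spin":-0.01,"claw":1},{"translation":[-6.46,5.76,15.4],"spin":-0.01,"claw":1},{"translation":[-6.46,5.76,15.4],"spin":-0.01,"claw":1}]' 120
python3 -c "
from h import *
need(.568,.385,.079,198.5)"
```

```text
time: 5.15
tcp_pos: [0.5653, 0.3808, 0.128]
orientation: [[-0.95, -0.312, -0.009], [-0.312, 0.95, -0.006], [0.01, -0.003, -1.0]]
wrist_force: [-1.2, -0.5, -0.7]
width: 0.0853
gripper_force: 0.0
t 5.15 tcp [0.5653 0.3808 0.128 ] yaw -161.81 j [34.  26.   7.6 72.2 -0.  15.8]  shift cm [-0.44  0.33  4.89] | 4.9 spin -0.005
```

```bash
python3 -m inch '[{"translation":[0,0,1.2],"spin":0,"claw":1},{"translation":[0,0,2.5],"spin":0,"claw":1},{"translation":[0,0,3.8],"spin":0,"claw":1},{"translation":[0,0,5.1],"spin":0,"claw":1},{"translation":[0,0,5.1],"spin":0,"claw":1}]'
python3 -c "
from h import *
need(.568,.385,.079,198.5)
o=arm.get_obs(); im=arm.snapshot('wrist'); im2=arm.snapshot('side'); cv2.imwrite('pics/w2.png',np.hstack([cv2.resize(im,(480,300)),cv2.resize(im2[215:365,195:345],(300,300))]))"
```

```text
time: 5.65
tcp_pos: [0.5669, 0.3824, 0.0813]
orientation: [[-0.95, -0.313, -0.002], [-0.313, 0.95, -0.002], [0.003, -0.001, -1.0]]
wrist_force: [1.0, -0.3, 0.4]
width: 0.0853
gripper_force: 0.0
t 5.65 tcp [0.5669 0.3824 0.0813] yaw -161.78 j [34.  26.9  3.  66.3  0.  15.8]  shift cm [-0.19  0.21  0.23] | 0.4 spin -0.005
```

View pics/w2.png

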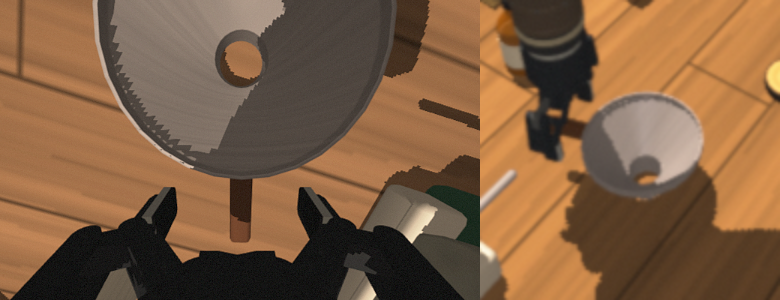

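The lug sits centred between the pads, so I'll close on it and lift slightly.

```bash
for i in 1 2; do python3 -m inch '[{"translation":[0,0,0],"spin":0,"claw":0},{"translation":[0,0,0],"spin":0,"claw":0},{"translation":[0,0,0],"spin":0,"claw":0},{"translation":[0,0,0],"spin":0,"claw":0},{"translation":[0,0,0],"spin":0,"claw":0}]' 120; done
python3 -m inch '[{"translation":[0,0,-0.5],"spin":0,"claw":0},{"translation":[0,0,-1],"spin":0,"claw":0},{"translation":[0,0,-2],"spin":0,"claw":0},{"translation":[0,0,-3],"spin":0,"claw":0},{"translation":[0,0,-3],"spin":0,"claw":0}]' 120
python3 -c "
from h import *
need(.568,.385,.079,198.5)
o=arm.get_obs();np.savez('w3.npz',p=o['tcp_pos'],R=o['orientation']); im=arm.snapshot('wrist'); cv2.imwrite('pics/w3.png',im);im2=arm.snapshot('side'); cv2.imwrite('pics/w3v.png',np.hstack([cv2.resize(im,(480,300)),cv2.resize(im2[215:365,195:345],(300,300))]))"
```

```text
time: 6.25
tcp_pos: [0.5678, 0.3834, 0.0835]
orientation: [[-0.95, -0.313, 0.0], [-0.313, 0.95, 0.0], [-0.0, 0.0, -1.0]]
wrist_force: [-1.7, 3.9, 0.5]
width: 0.0129
gripper_force: 63.9
time: 6.75
tcp_pos: [0.5679, 0.3833, 0.0835]
orientation: [[-0.95, -0.313, 0.0], [-0.313, 0.95, 0.0], [-0.0, 0.0, -1.0]]
wrist_force: [0.1, 0.1, 1.5]
width: 0.0121
gripper_force: 117.3
time: 7.25
tcp_pos: [0.5687, 0.3838, 0.1158]
orientation: [[-0.95, -0.313, 0.003], [-0.313, 0.95, 0.002], [-0.003, 0.001, -1.0]]
wrist_force: [0.4, -0.1, -1.6]
width: 0.0118
gripper_force: 117.1
t 7.25 tcp [0.5687 0.3838 0.1158] yaw -161.77 j [34.  26.   6.2 69.9  0.  15.8]  shift cm [0.04 0.13 3.68] | 3.7 spin -0.005
```

View pics/w3v.png

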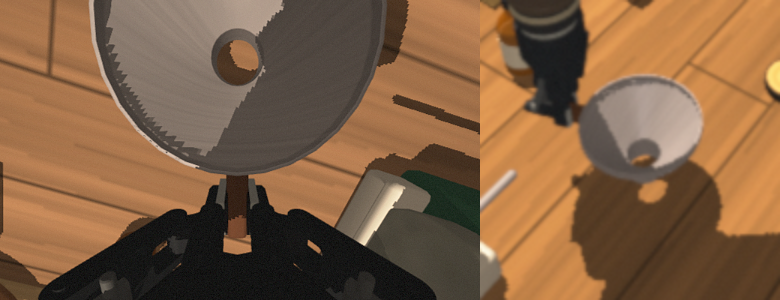

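The funnel came up level and the lug is gripped. In the wrist image the spout bore is at about (316,73) and the near rim at (313,232).

```bash
python3 - <<'E'
from h import *
d=np.load("w3.npz")
def tool(uv,z): return (d["R"].T@(wplane("w3.npz",uv,z)-d["p"])).round(4)
print("near rim",tool((314,232),.127),"L",tool((120,0),.127),"R",tool((513,0),.127))
im=cv2.imread("pics/w3.png"); g=cv2.cvtColor(im,cv2.COLOR_BGR2GRAY)
print("bore",tool((316.5,75),.064),"low opening",tool((323,74),.032))
dd=.0965
a=np.radians(198.2); print("TCP target for jar", .594-dd*np.cos(a), -.056-dd*np.sin(a))
need(.594-dd*np.cos(a),-.056-dd*np.sin(a),.24)
E
```

```text
near rim [ 0.0246 -0.0006 -0.0113] L [ 0.1142 -0.0695 -0.0117] R [ 0.1143  0.0704 -0.0115]
bore [0.0981 0.0005 0.0515] low opening [0.1029 0.0051 0.0834]
TCP target for jar 0.685672302972129 -0.02585968036356959
t 7.35 tcp [0.5681 0.3834 0.114 ] yaw -161.77 j [34.  26.1  6.  69.8 -0.  15.8]  shift cm [  1.62 -42.55 -12.62] | 44.4 spin 0
```

```bash
python3 -m inch '[{"translation":[0,0,-3],"spin":0,"claw":0},{"translation":[0,0,-6],"spin":0,"claw":0},{"translation":[0,0,-9],"spin":0,"claw":0},{"translation":[0,-2,-12],"spin":0,"claw":0},{"translation":[0,-4,-13],"spin":0,"claw":0}]' 120
python3 -m inch '[{"translation":[0.3,-3,0],"spin":0,"claw":0},{"translation":[0.6,-7,0],"spin":0,"claw":0},{"translation":[0.9,-11,0],"spin":0,"claw":0},{"translation":[1.2,-15,0],"spin":0,"claw":0},{"translation":[1.5,-17,0],"spin":0,"claw":0}]' 120
python3 -m inch '[{"translation":[0,0,0],"spin":0,"claw":0},{"translation":[0,0,0],"spin":0,"claw":0},{"translation":[0,0,0],"spin":0,"claw":0},{"translation":[0,0,0],"spin":0,"claw":0},{"translation":[0,0,0],"spin":0,"claw":0}]' 120
python3 - <<'E'
from h import *
need(.685,-.026,.24)
o=arm.get_obs();np.savez('w4.npz',p=o['tcp_pos'],R=o['orientation']); im=arm.snapshot('wrist'); cv2.imwrite('pics/w4.png',im)
s=arm.snapshot('scene'); cv2.imwrite('pics/s4.png',s); d=arm.snapshot('side'); cv2.imwrite('pics/d4.png',d)
print(proj("scene",[.594,-.056,.1]),proj("side",[.594,-.056,.1]))
v=np.vstack([np.hstack([cv2.resize(im[60:260,:260],None,fx=1.5,fy=1.5),cv2.resize(im[:300,200:520],(400,300))]),np.hstack([tile(s,270,180,4,100,75),tile(d,277,140,4,97,75)])[:, :790]])
cv2.imwrite('pics/v4.png',cv2.copyMakeBorder(v,0,0,0,0,0) if 0 else v) if v.size else 0
E
```

```text
time: 7.85
tcp_pos: [0.581, 0.3454, 0.2463]
orientation: [[-0.949, -0.314, 0.004], [-0.314, 0.949, 0.002], [-0.004, 0.001, -1.0]]
wrist_force: [0.9, 0.2, -0.8]
width: 0.0118
gripper_force: 117.4
time: 8.35
tcp_pos: [0.6196, 0.1751, 0.2418]
orientation: [[-0.951, -0.31, -0.001], [-0.31, 0.951, -0.001], [0.002, -0.001, -1.0]]
wrist_force: [-0.1, 0.4, -1.3]
width: 0.012
gripper_force: 117.4
time: 8.85
tcp_pos: [0.619, 0.18, 0.2431]
orientation: [[-0.949, -0.314, -0.0], [-0.314, 0.949, 0.0], [0.0, 0.0, -1.0]]
wrist_force: [-0.3, 0.1, -1.1]
width: 0.0117
gripper_force: 117.4
t 8.85 tcp [0.619  0.18   0.2431] yaw -161.69 j [16.2 20.7 14.3 83.6  0.  -2.1]  shift cm [  0.21 -21.63   0.31] | 21.6 spin 0
[310.88582641 216.0101686 ] [326.81511988 175.70026382]Traceback (most recent call last):
  File "<stdin>", line 6, in <module>
    return _nx.concatenate(arrs, 0, dtype=dtype, casting=casting)
           ~~~~~~~~~~~~~~~^^^^^^^^^^^^^^^^^^^^^^^^^^^^^^^^^^^^^^^
ValueError: all the input array dimensions except for the concatenation axis must match exactly, but along dimension 1, the array at index 0 has size 790 and the array at index 1 has size 788
```

```bash
python3 - <<'E'
from h import *
im=cv2.imread('pics/w4.png');s=cv2.imread('pics/s4.png');d=cv2.imread('pics/d4.png')
v=np.vstack([np.hstack([tile(im,0,60,2,200,150),tile(im,220,0,2,194,150)]),np.hstack([tile(s,270,180,4,100,75),tile(d,277,140,4,97,75)])])
cv2.imwrite('pics/v4.png',v)
E
```

```text
(no output)
```

View pics/v4.png

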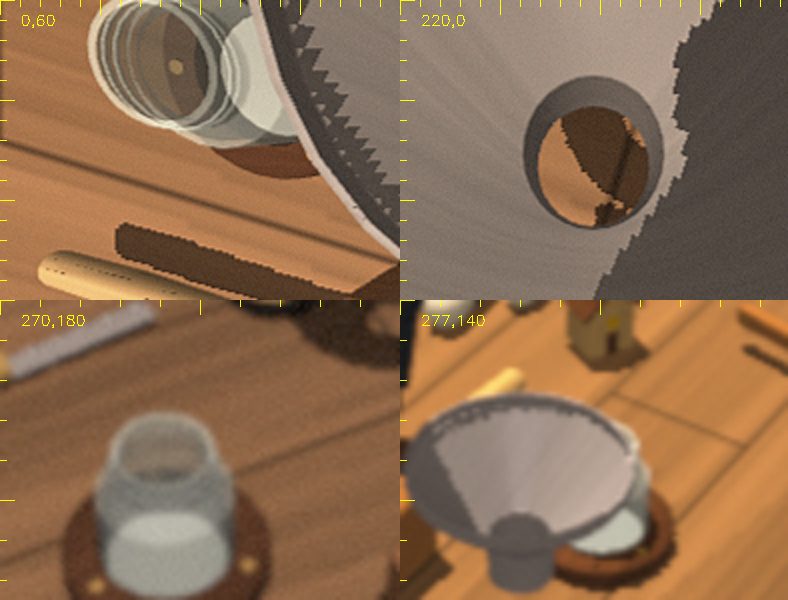

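```bash
cat > fit.py <<'E'
from h import *
from scipy.optimize import minimize
C=arm.get_calibration("wrist")
def wproj(f,X):
    d=np.load(f);T=C["tool_from_camera"];q=(d["R"].T@(X-d["p"]).T).T
    q=(q-T[:3,3])@T[:3,:3]; p=q@C["intrinsics"].T; return p[:,:2]/p[:,2:]
def sproj(n,X):
    K,R,t=P(n); p=(X@R.T+t)@K.T; return p[:,:2]/p[:,2:]
th=np.linspace(0,2*np.pi,240,endpoint=False)
def ring(x,y,z,r): return np.c_[x+r*np.cos(th),y+r*np.sin(th),0*th+z]
def gm(f,s=1.2):
    g=cv2.GaussianBlur(cv2.cvtColor(cv2.imread(f),cv2.COLOR_BGR2GRAY).astype(np.float32),(0,0),s)
    return np.hypot(cv2.Sobel(g,5,1,0),cv2.Sobel(g,5,0,1))
def score(G,pr,rings):
    s=0
    for X in rings:
        p=pr(X).astype(np.float32); v=cv2.remap(G,p[:,:1],p[:,1:],1,borderValue=0); s+=np.sqrt(v).mean()
    return s
if __name__=="__main__":
    def jar(x,y): return [ring(x,y,.1,.029),ring(x,y,.1,.025),ring(x,y,.0195,.062)]
    gx=np.arange(.582,.608,.0005);gy=np.arange(-.068,-.044,.0005);tot=0
    for f,pr in(("pics/scene0.png",lambda X:sproj("scene",X)),("pics/side0.png",lambda X:sproj("side",X)),("pics/w4.png",lambda X:wproj("w4.npz",X))):
        G=gm(f); S=np.array([[score(G,pr,jar(x,y)) for y in gy] for x in gx]); i=np.unravel_index(S.argmax(),S.shape); print(f,gx[i[0]],gy[i[1]],S.max(),S.mean()); tot=tot+S/S.max()
    i=np.unravel_index(tot.argmax(),tot.shape);print("joint",gx[i[0]],gy[i[1]])
    d=np.load("w4.npz")
    def tool(uv,z): return (d["R"].T@(wplane("w4.npz",uv,z)-d["p"])).round(4)
    lift=d["p"][2]-.0835; print("bore top",tool((316.5,76),lift+.032),"bottom",tool((316.75,83.5),lift))
    G=gm("pics/w4.png")
    pr=lambda X:wproj("w4.npz",d["p"]+X@d["R"].T)
    g=[(score(G,pr,[ring(x,y,.0835-.095,.073)]),x,y) for x in np.arange(.088,.106,.0005) for y in np.arange(-.008,.0081,.0005)]
    print("rim in tool",max(g))
E
python3 fit.py
```

```text
Traceback (most recent call last):
  File "fit.py", line 23, in <module>
    G=gm(f); S=np.array([[score(G,pr,jar(x,y)) for y in gy] for x in gx]); i=np.unravel_index(S.argmax(),S.shape); print(f,gx[i[0]],gy[i[1]],S.max(),S.mean()); tot=tot+S/S.max()
                          ~~~~~^^^^^^^^^^^^^^^
  File "fit.py", line 17, in score
    p=pr(X).astype(np.float32); v=cv2.remap(G,p[:,:1],p[:,1:],1,borderValue=0); s+=np.sqrt(v).mean()
      ~~^^^
  File "fit.py", line 22, in <lambda>
    for f,pr in(("pics/scene0.png",lambda X:sproj("scene",X)),("pics/side0.png",lambda X:sproj("side",X)),("pics/w4.png",lambda X:wproj("w4.npz",X))):
                                            ~~~~~^^^^^^^^^^^
  File "fit.py", line 8, in sproj
    K,R,t=P(n); p=(X@R.T+t)@K.T; return p[:,:2]/p[:,2:]
          ~^^^
  File "h.py", line 4, in P
    c=arm.get_calibration(n); return c["intrinsics"],c["R"],c["t"]
ValueError: time passes only in moves, steps and waits
```

```bash
sed -i 's/^def P(n):/import functools\n@functools.cache\ndef P(n):/' h.py
sed -i 's/d=np.load(f);T=C/d=LD(f);T=C/; s/^C=/LD=functools.cache(lambda f:{k:v for k,v in np.load(f).items()})\nC=/' fit.py
python3 fit.py
```

```text
pics/scene0.png 0.5929999999999988 -0.057999999999999996 20.088417 16.960934
pics/side0.png 0.5849999999999996 -0.043999999999999984 22.46051 19.867147
pics/w4.png 0.5959999999999984 -0.057499999999999996 29.654808 18.297058
joint 0.5959999999999984 -0.057499999999999996
bore top [0.0975 0.0005 0.0515] bottom [0.0968 0.0008 0.0835]
rim in tool (np.float32(6.300683), np.float64(0.097), np.float64(0.0005000000000000074))
```

```bash
python3 -m inch '[{"translation":[0,-4,0],"spin":0,"claw":0},{"translation":[0.1,-8,0],"spin":0,"claw":0},{"translation":[0.1,-12,0],"spin":0,"claw":0},{"translation":[0.1,-16,0],"spin":0,"claw":0},{"translation":[0.1,-19,0],"spin":0,"claw":0}]' 120 >/dev/null
python3 -m inch '[{"translation":[0,-1,0],"spin":0,"claw":0},{"translation":[0,-2,0],"spin":0,"claw":0},{"translation":[0,-2.7,0],"spin":0,"claw":0},{"translation":[0,-2.7,0],"spin":0,"claw":0},{"translation":[0,-2.7,0],"spin":0,"claw":0}]' 120
python3 -c "
from h import *
need(.6878,-.0273,.200,198.3)"
```

```text
time: 10.0
tcp_pos: [0.6861, -0.0264, 0.2434]
orientation: [[-0.949, -0.314, -0.0], [-0.314, 0.949, 0.0], [-0.0, 0.0, -1.0]]
wrist_force: [0.3, -0.2, -1.8]
width: 0.012
gripper_force: 117.5
t 10.0 tcp [ 0.6861 -0.0264  0.2434] yaw -161.71 j [ -2.2  25.8  21.7  86.    0.  -20.5]  shift cm [-0.14 -0.14  4.34] | 4.3 spin -0.0
```

```bash
python3 -m inch '[{"translation":[-0.07,-0.07,1.5],"spin":0,"claw":0},{"translation":[-0.14,-0.14,3],"spin":0,"claw":0},{"translation":[-0.14,-0.14,4.5],"spin":0,"claw":0},{"translation":[-0.14,-0.14,5.2],"spin":0,"claw":0},{"translation":[-0.14,-0.14,5.2],"spin":0,"claw":0}]' 120
python3 - <<'E'
from h import *
need(.6878,-.0273,.190,198.3)
o=arm.get_obs();np.savez('w5.npz',p=o['tcp_pos'],R=o['orientation']); im=arm.snapshot('wrist'); cv2.imwrite('pics/w5.png',im)
s=arm.snapshot('scene'); d=arm.snapshot('side')
v=np.vstack([np.hstack([tile(im,240,0,3,132,110)]*1+[tile(d,280,120,4,98,82)[:328]]*0) ]) if 0 else np.hstack([tile(im,250,10,3,130,130),tile(s,270,150,4,98,98)[:390]])
cv2.imwrite('pics/v5.png',v);print(v.shape)
E
```

```text
time: 10.5
tcp_pos: [0.6873, -0.0274, 0.1903]
orientation: [[-0.949, -0.314, -0.002], [-0.314, 0.949, 0.0], [0.002, 0.001, -1.0]]
wrist_force: [0.6, -1.0, -1.7]
width: 0.0119
gripper_force: 117.6
t 10.5 tcp [ 0.6873 -0.0274  0.1903] yaw -161.71 j [ -2.3  25.7  15.   79.4   0.  -20.6]  shift cm [-0.05 -0.01  0.03] | 0.1 spin -0.0
(390, 782, 3)
```

View pics/v5.png

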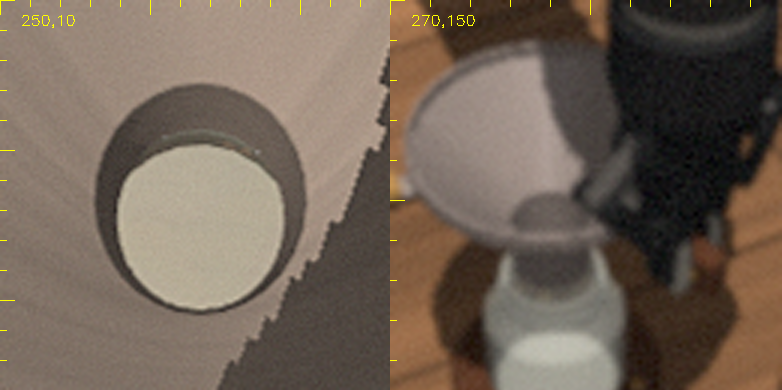

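The spout looks centred over the jar's mouth: in the scene crop both are at about column 555. I'll lower it gently and watch the force.

```bash
for i in 1 2; do python3 -m inch '[{"translation":[0,0,0.2],"spin":0,"claw":0},{"translation":[0,0,0.4],"spin":0,"claw":0},{"translation":[0,0,0.6],"spin":0,"claw":0},{"translation":[0,0,0.8],"spin":0,"claw":0},{"translation":[0,0,1.0],"spin":0,"claw":0}]' 120 | egrep "tcp|wrist"; done; python3 -c "
from h import *
print(arm.get_obs()['wrist_torque'])"
```

```text
tcp_pos: [0.6879, -0.0283, 0.1811]
wrist_force: [0.4, -0.3, -1.7]
tcp_pos: [0.688, -0.0283, 0.1711]
wrist_force: [0.4, 0.4, -0.9]
[ 0.03703985 -0.1361872  -0.05637451]
```

```bash
python3 -m inch '[{"translation":[0,0.03,0.2],"spin":0,"claw":0},{"translation":[0,0.06,0.4],"spin":0,"claw":0},{"translation":[0,0.1,0.6],"spin":0,"claw":0},{"translation":[0,0.1,0.8],"spin":0,"claw":0},{"translation":[0,0.1,1.0],"spin":0,"claw":0}]' 120 | egrep "tcp|wrist";python3 -m inch '[{"translation":[0,0,0.2],"spin":0,"claw":0},{"translation":[0,0,0.4],"spin":0,"claw":0},{"translation":[0,0,0.6],"spin":0,"claw":0},{"translation":[0,0,0.7],"spin":0,"claw":0},{"translation":[0,0,0.7],"spin":0,"claw":0}]' 120 | egrep "tcp|wrist"; python3 -c "
from h import *
print(arm.get_obs()['wrist_torque'])"
```

```text
tcp_pos: [0.6877, -0.0273, 0.1611]
wrist_force: [-0.4, 1.2, -1.6]
tcp_pos: [0.6876, -0.0273, 0.1541]
wrist_force: [0.3, -0.2, -0.6]
[ 0.07336801 -0.12000173  0.00270136]
```

```bash
python3 -m inch '[{"translation":[0,0,0.1],"spin":0,"claw":0},{"translation":[0,0,0.2],"spin":0,"claw":0},{"translation":[0,0,0.3],"spin":0,"claw":0},{"translation":[0,0,0.35],"spin":0,"claw":0},{"translation":[0,0,0.35],"spin":0,"claw":0}]' 60 | egrep "tcp|wrist"; python3 -c "
from h import *
print(arm.get_obs()['wrist_torque'])"
python3 -m inch '[{"translation":[0,0,0.05],"spin":0,"claw":0},{"translation":[0,0,0.1],"spin":0,"claw":0},{"translation":[0,0,0.1],"spin":0,"claw":0},{"translation":[0,0,0.1],"spin":0,"claw":0},{"translation":[0,0,0.1],"spin":0,"claw":0}]' 20 | egrep "tcp|wrist|gripp"; python3 -c "
from h import *
print(arm.get_obs()['wrist_torque'])"
```

```text
tcp_pos: [0.6876, -0.0273, 0.1507]
wrist_force: [-0.6, -0.7, -2.3]
[-0.01611172 -0.11643615  0.00570677]
tcp_pos: [0.6877, -0.0274, 0.1499]
wrist_force: [0.5, -0.4, -0.4]
gripper_force: 117.6
[ 0.00245223 -0.1003699   0.04985041]
```

```bash
python3 -m inch '[{"translation":[0,0,0],"spin":0,"claw":0.15},{"translation":[0,0,0],"spin":0,"claw":0.25},{"translation":[0,0,0],"spin":0,"claw":0.35},{"translation":[0,0,0],"spin":0,"claw":0.5},{"translation":[0,0,0],"spin":0,"claw":0.6}]' 20
python3 -m inch '[{"translation":[0,0,0],"spin":0,"claw":0.8},{"translation":[0,0,0],"spin":0,"claw":0.8},{"translation":[0,0,0],"spin":0,"claw":0.8},{"translation":[0,0,0],"spin":0,"claw":0.8},{"translation":[0,0,0],"spin":0,"claw":0.8}]' 20
python3 -m inch '[{"translation":[0,0,-2],"spin":0,"claw":0.8},{"translation":[0,0,-4],"spin":0,"claw":0.8},{"translation":[0,0,-7],"spin":0,"claw":0.8},{"translation":[0,0,-11],"spin":0,"claw":0.8},{"translation":[0,0,-14],"spin":0,"claw":0.8}]'
python3 - <<'E'
from h import *
from fit import *
need(.6878,-.0273,.190,198.3)
o=arm.get_obs();np.savez('w6.npz',p=o['tcp_pos'],R=o['orientation']); im=arm.snapshot('wrist'); cv2.imwrite('pics/w6.png',im)
s=arm.snapshot('scene'); cv2.imwrite('pics/s6.png',s); d=arm.snapshot('side'); cv2.imwrite('pics/d6.png',d)
for f,pr in(("pics/s6.png",lambda X:sproj("scene",X)),("pics/d6.png",lambda X:sproj("side",X)),("pics/w6.png",lambda X:wproj("w6.npz",X))):
    G=gm(f); g=[(score(G,pr,[ring(x,y,z,.073)]),x.round(4),y.round(4),z) for z in(.158,.161,.164,.168) for x in np.arange(.584,.608,.001) for y in np.arange(-.07,-.044,.001)]
    for z in(.158,.161,.164,.168):print(f,max(q for q in g if q[3]==z))
E
```

```text
time: 14.15
tcp_pos: [0.6877, -0.0273, 0.1499]
orientation: [[-0.95, -0.313, 0.0], [-0.313, 0.95, 0.0], [-0.0, -0.0, -1.0]]
wrist_force: [0.4, 0.2, -0.3]
width: 0.0508
gripper_force: 0.0
time: 14.65
tcp_pos: [0.6876, -0.0273, 0.1498]
orientation: [[-0.95, -0.313, -0.0], [-0.313, 0.95, 0.0], [0.0, 0.0, -1.0]]
wrist_force: [-0.6, 0.2, -0.4]
width: 0.0683
gripper_force: 0.0
time: 15.15
tcp_pos: [0.6876, -0.0273, 0.2923]
orientation: [[-0.95, -0.313, 0.002], [-0.313, 0.95, -0.0], [-0.002, -0.001, -1.0]]
wrist_force: [1.2, 0.4, -0.0]
width: 0.0681
gripper_force: 0.0
t 15.15 tcp [ 0.6876 -0.0273  0.2923] yaw -161.77 j [ -2.3  26.9  29.7  92.7   0.  -20.5]  shift cm [-1.000e-02 -0.000e+00  1.023e+01] | 10.2 spin -0.001
pics/s6.png (np.float32(7.293271), np.float64(0.603), np.float64(-0.06), 0.158)
pics/s6.png (np.float32(7.2099276), np.float64(0.606), np.float64(-0.062), 0.161)
pics/s6.png (np.float32(7.122878), np.float64(0.608), np.float64(-0.063), 0.164)
pics/s6.png (np.float32(6.9862547), np.float64(0.603), np.float64(-0.044), 0.168)
pics/d6.png (np.float32(9.066317), np.float64(0.596), np.float64(-0.044), 0.158)
pics/d6.png (np.float32(8.789565), np.float64(0.594), np.float64(-0.044), 0.161)
pics/d6.png (np.float32(8.600176), np.float64(0.596), np.float64(-0.044), 0.164)
pics/d6.png (np.float32(8.5098), np.float64(0.593), np.float64(-0.044), 0.168)
pics/w6.png (np.float32(8.410198), np.float64(0.594), np.float64(-0.056), 0.158)
pics/w6.png (np.float32(8.32444), np.float64(0.595), np.float64(-0.055), 0.161)
pics/w6.png (np.float32(7.4430614), np.float64(0.595), np.float64(-0.055), 0.164)
pics/w6.png (np.float32(6.3320956), np.float64(0.596), np.float64(-0.057), 0.168)
```

```bash
for i in 1 2 3 ; do python3 -m inch '[{"translation":[0,0,0],"spin":0.09,"claw":0.8},{"translation":[0,0,0],"spin":0.18,"claw":0.8},{"translation":[0,0,0],"spin":0.18,"claw":0.8},{"translation":[0,0,0],"spin":0.18,"claw":0.8},{"translation":[0,0,0],"spin":0.18,"claw":0.8}]' >/dev/null; done
python3 -c "
from h import *
need(.574,-.351,.25,167.5)"
```

```text
t 16.8 tcp [ 0.6876 -0.0273  0.2898] yaw 167.4 j [-2.3 27.  29.4 92.5 -0.  10.3]  shift cm [  4.03 -34.07   3.98] | 34.5 spin -0.002
```

```bash
python3 -m inch '[{"translation":[0.4,-3.5,0.4],"spin":0,"claw":0.8},{"translation":[0.8,-7,0.8],"spin":0,"claw":0.8},{"translation":[1.2,-10.5,1.2],"spin":0,"claw":0.8},{"translation":[1.6,-14,1.6],"spin":0,"claw":0.8},{"translation":[2,-17,2],"spin":0,"claw":0.8}]' >/dev/null
python3 -m inch '[{"translation":[0.4,-4,0.4],"spin":0,"claw":0.8},{"translation":[0.8,-8,0.8],"spin":0,"claw":0.8},{"translation":[1.2,-12,1.2],"spin":0,"claw":0.8},{"translation":[1.6,-15,1.6],"spin":0,"claw":0.8},{"translation":[2,-17,2],"spin":0,"claw":0.8}]' >/dev/null
python3 -m inch '[{"translation":[0,0,0],"spin":0,"claw":0.8},{"translation":[0,0,0],"spin":0,"claw":0.8},{"translation":[0,0,0],"spin":0,"claw":0.8},{"translation":[0,0,0],"spin":0,"claw":0.8},{"translation":[0,0,0],"spin":0,"claw":0.8}]' >/dev/null
python3 -c "
from h import *
need(.574,-.351,.25,167.5)
o=arm.get_obs();np.savez('w7.npz',p=o['tcp_pos'],R=o['orientation']); im=arm.snapshot('wrist'); cv2.imwrite('pics/w7.png',im)
d=arm.snapshot('side');cv2.imwrite('pics/d7.png',d)
v=np.hstack([cv2.resize(im,None,fx=.75,fy=.75),tile(d,280,130,4,80,75)]);cv2.imwrite('pics/v7.png',v)"
```

```text
t 18.3 tcp [ 0.5744 -0.3493  0.2501] yaw 167.38 j [-31.3  24.   20.   86.    0.  -18.7]  shift cm [-0.   -0.17  0.01] | 0.2 spin -0.002
```

View pics/v7.png

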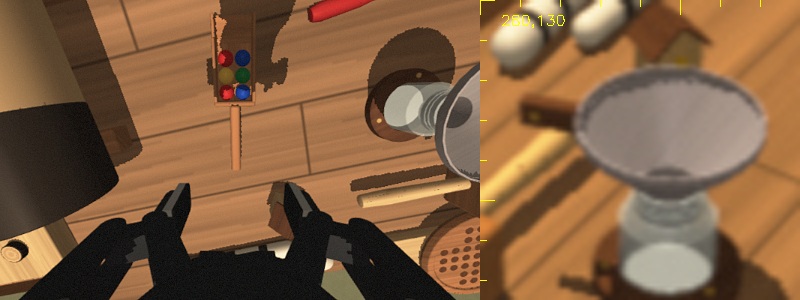

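The funnel is standing upright and seated in the jar. In the wrist image the scoop handle runs from (315,141) to (315,225) and the bowl corners are at about (285,140) and (340,140).

```bash
python3 - <<'E'
from h import *
e=wplane("w7.npz",(314.5,225),.044);r=wplane("w7.npz",(314.5,141),.044)
print(e,r,np.hypot(*(e-r)[:2]),np.degrees(np.arctan2(*(e-r)[1::-1])))
l=wplane("w7.npz",(286,18),.038);k=wplane("w7.npz",(285,139),.038);print(l,k,np.degrees(np.arctan2(*(k-l)[1::-1])))
u=(e-r)[:2];u/=np.hypot(*u);g=e[:2]-u*.060;print("grip",g)
need(g[0],g[1],.1,167.5)
E
```

```text
[ 0.63253801 -0.36411939  0.044     ] [ 0.52835999 -0.34067399  0.044     ] 0.10678365210018861 -12.683183680117747
[ 0.39661814 -0.34223762  0.038     ] [ 0.51881987 -0.37489711  0.038     ] -14.963090419191953
grip [ 0.57400207 -0.3509458 ]
t 18.4 tcp [ 0.5742 -0.3495  0.25  ] yaw 167.36 j [-31.3  24.   20.   86.    0.  -18.7]  shift cm [-1.0e-02 -1.4e-01  1.5e+01] | 15.0 spin -0.003
```

```bash
python3 -m inch '[{"translation":[0,-0.1,4],"spin":0,"claw":0.8},{"translation":[0,-0.14,8],"spin":0,"claw":0.8},{"translation":[0,-0.14,11],"spin":0,"claw":0.8},{"translation":[0,-0.14,14],"spin":0,"claw":0.8},{"translation":[0,-0.14,16],"spin":0,"claw":0.8}]' >/dev/null
python3 -m inch '[{"translation":[0,0,2],"spin":0,"claw":0.8},{"translation":[0,0,4],"spin":0,"claw":0.8},{"translation":[0,0,5],"spin":0,"claw":0.8},{"translation":[0,0,5.8],"spin":0,"claw":0.8},{"translation":[0,0,5.8],"spin":0,"claw":0.8}]'
python3 -c "
from h import *
need(.574,-.351,.032,167.4)"
for i in 1 2; do python3 -m inch '[{"translation":[0,0,0],"spin":0,"claw":0},{"translation":[0,0,0],"spin":0,"claw":0},{"translation":[0,0,0],"spin":0,"claw":0},{"translation":[0,0,0],"spin":0,"claw":0},{"translation":[0,0,0],"spin":0,"claw":0}]' 120; done
```

```text
time: 19.4
tcp_pos: [0.5732, -0.3512, 0.0311]
orientation: [[-0.976, 0.22, -0.001], [0.22, 0.976, 0.001], [0.001, 0.0, -1.0]]
wrist_force: [0.7, 0.5, 0.1]
width: 0.0683
gripper_force: 0.0
t 19.4 tcp [ 0.5732 -0.3512  0.0311] yaw 167.3 j [-31.5  27.2  -3.   59.8   0.  -18.8]  shift cm [-0.07  0.04 -0.09] | 0.1 spin -0.002
time: 19.9
tcp_pos: [0.5739, -0.3519, 0.0327]
orientation: [[-0.975, 0.22, 0.001], [0.22, 0.975, -0.001], [-0.001, -0.001, -1.0]]
wrist_force: [0.2, -0.6, 4.6]
width: 0.014
gripper_force: 116.8
time: 20.4
tcp_pos: [0.5739, -0.3519, 0.0326]
orientation: [[-0.975, 0.22, 0.001], [0.22, 0.975, -0.001], [-0.001, -0.001, -1.0]]
wrist_force: [-0.8, -0.4, 5.4]
width: 0.0144
gripper_force: 116.9
```

```bash
echo A; python3 -m inch '[{"translation":[0,0,0],"spin":0,"claw":0.1},{"translation":[0,0,0],"spin":0,"claw":0.1},{"translation":[0,0,0],"spin":0,"claw":0.1},{"translation":[0,0,0],"spin":0,"claw":0.1},{"translation":[0,0,0],"spin":0,"claw":0.1}]' 20|egrep "wid|grip|wrist"; echo B;  python3 -m inch '[{"translation":[0,0,0],"spin":0,"claw":0.16},{"translation":[0,0,0],"spin":0,"claw":0.16},{"translation":[0,0,0],"spin":0,"claw":0.16},{"translation":[0,0,0],"spin":0,"claw":0.16},{"translation":[0,0,0],"spin":0,"claw":0.16}]' 20|egrep "wid|grip|wrist"
```

```text
A
wrist_force: [-0.0, -0.4, 5.8]
width: 0.0141
gripper_force: 116.9
B
wrist_force: [0.2, -0.1, 5.9]
width: 0.0142
gripper_force: 115.3
```

```bash
echo .175; python3 -m inch '[{"translation":[0,0,0],"spin":0,"claw":0.175},{"translation":[0,0,0],"spin":0,"claw":0.175},{"translation":[0,0,0],"spin":0,"claw":0.175},{"translation":[0,0,0],"spin":0,"claw":0.175},{"translation":[0,0,0],"spin":0,"claw":0.175}]' 20|egrep "wid|grip|wrist"; echo .18;  python3 -m inch '[{"translation":[0,0,0],"spin":0,"claw":0.18},{"translation":[0,0,0],"spin":0,"claw":0.18},{"translation":[0,0,0],"spin":0,"claw":0.18},{"translation":[0,0,0],"spin":0,"claw":0.18},{"translation":[0,0,0],"spin":0,"claw":0.18}]' 20|egrep "wid|grip|wrist"; echo .185;  python3 -m inch '[{"translation":[0,0,0],"spin":0,"claw":0.185},{"translation":[0,0,0],"spin":0,"claw":0.185},{"translation":[0,0,0],"spin":0,"claw":0.185},{"translation":[0,0,0],"spin":0,"claw":0.185},{"translation":[0,0,0],"spin":0,"claw":0.185}]' 20|egrep "wid|grip|wrist"
```

```text
.175
wrist_force: [-0.8, -0.9, 5.6]
width: 0.0154
gripper_force: 53.1
.18
wrist_force: [0.9, -0.5, 5.5]
width: 0.0152
gripper_force: 32.2
.185
wrist_force: [2.4, -1.1, 4.4]
width: 0.0159
gripper_force: 12.6
```

The opening setpoint sets the grip force smoothly: about 115 N at 0.16, 32 N at 0.18 and 13 N at 0.185. That lets me carry the scoop with a firm grip and then ease it so the scoop pivots nose-down in the pads. I'll grip firmly, lift, and check that it stays level.

```bash
cat > mar.py <<'E'
from h import *
def blobs(n):
    im=arm.snapshot(n); h=cv2.cvtColor(im,cv2.COLOR_BGR2HSV); out={}
    for c,lo,hi in(("yel",(20,170,90),(32,255,255)),("grn",(45,150,30),(80,255,255)),("blu",(105,150,40),(130,255,255))):
        m=cv2.inRange(h,lo,hi); k,_,s,ce=cv2.connectedComponentsWithStats(m)
        out[c]=[(ce[i].round(1).tolist(),int(s[i,4])) for i in range(1,k) if s[i,4]>=6]
    return im,out
if __name__=="__main__":
    import sys
    o=arm.get_obs();print("t",o["time"],o["tcp_pos"].round(4),"tq",(o["orientation"].T@o["wrist_torque"]).round(3),"F",o["wrist_force"].round(1),o["gripper_force"],o["width"])
    for n in sys.argv[1:]:
        im,b=blobs(n); cv2.imwrite(f"pics/m_{n}_{o['time']:.2f}.png",im); print(n,b)
E
python3 mar.py wrist
for i in 1 ; do python3 -m inch '[{"translation":[0,0,0],"spin":0,"claw":0},{"translation":[0,0,0],"spin":0,"claw":0},{"translation":[0,0,0],"spin":0,"claw":0},{"translation":[0,0,0],"spin":0,"claw":0},{"translation":[0,0,0],"spin":0,"claw":0}]' 120|grep grip; done
python3 -m inch '[{"translation":[0,0,-0.3],"spin":0,"claw":0},{"translation":[0,0,-0.7],"spin":0,"claw":0},{"translation":[0,0,-1.3],"spin":0,"claw":0},{"translation":[0,0,-2],"spin":0,"claw":0},{"translation":[0,0,-2.5],"spin":0,"claw":0}]' 120|grep grip
python3 -m inch '[{"translation":[0,0,0],"spin":0,"claw":0},{"translation":[0,0,0],"spin":0,"claw":0},{"translation":[0,0,0],"spin":0,"claw":0},{"translation":[0,0,0],"spin":0,"claw":0},{"translation":[0,0,0],"spin":0,"claw":0}]' 120|grep grip
python3 mar.py wrist scene
```

```text
t 22.9 [ 0.574  -0.3519  0.0321] tq [ 0.313 -0.36  -0.119] F [ 2.4 -1.1  4.4] 12.615093290805817 0.01592173295852757
wrist {'yel': [([278.5, 46.9], 8), ([287.5, 50.0], 12), ([273.7, 51.3], 35), ([298.2, 55.9], 58), ([263.1, 59.9], 28), ([282.2, 54.8], 6), ([278.1, 55.4], 9), ([271.5, 58.9], 12), ([277.9, 60.9], 17), ([296.3, 66.4], 27), ([305.9, 72.1], 58), ([266.6, 67.2], 16), ([284.5, 71.7], 38), ([257.4, 72.3], 10), ([263.4, 71.8], 21), ([276.5, 72.2], 13), ([294.7, 74.2], 21), ([282.2, 75.7], 12), ([260.4, 79.3], 18), ([267.9, 80.1], 9), ([297.0, 83.3], 47), ([273.0, 85.0], 27), ([279.4, 84.0], 12), ([288.8, 84.2], 8), ([266.4, 90.9], 50), ([305.0, 87.2], 12), ([285.0, 96.3], 126), ([300.0, 93.1], 23)], 'grn': [([342.0, 73.3], 1902)], 'blu': [([341.9, 17.7], 1947), ([341.3, 131.7], 2000)]}
gripper_force: 116.9
gripper_force: 117.3
gripper_force: 117.3
t 24.45 [ 0.5734 -0.3515  0.0565] tq [-0.043 -0.242  0.006] F [ 0.1 -0.3 -2.8] 117.26131796836853 0.013781089736259374
wrist {'yel': [([273.4, 50.1], 12), ([281.1, 50.2], 18), ([267.3, 52.7], 7), ([294.1, 52.8], 13), ([288.0, 54.0], 6), ([267.2, 60.1], 48), ([276.4, 55.7], 10), ([285.0, 57.4], 14), ([302.4, 62.7], 28), ([302.0, 57.3], 7), ([279.1, 65.8], 48), ([261.3, 63.4], 7), ([290.0, 62.2], 8), ([286.2, 66.9], 18), ([260.1, 74.6], 46), ([299.9, 67.3], 10), ([281.1, 90.8], 235), ([290.3, 73.9], 18), ([300.3, 78.7], 54), ([304.4, 73.2], 16), ([283.9, 77.8], 13), ([290.2, 80.3], 12), ([265.2, 86.6], 25), ([285.9, 84.2], 8), ([282.6, 88.1], 23), ([293.1, 86.9], 13), ([301.7, 84.9], 7), ([300.5, 88.5], 6), ([266.4, 92.5], 14), ([271.6, 93.6], 7), ([297.2, 90.8], 6)], 'grn': [([342.4, 73.8], 1846)], 'blu': [([342.1, 18.3], 1991), ([341.6, 131.9], 1969)]}
scene {'yel': [], 'grn': [], 'blu': [([186.5, 230.9], 26)]}
```

At full grip the scoop stays level: the marbles haven't moved in the wrist view and the lift weight reads correctly. I'll raise it while turning the bowl toward the funnel.

```bash
python3 -m inch '[{"translation":[0,0,-0.5],"spin":0,"claw":0},{"translation":[0,0,-2],"spin":0,"claw":0},{"translation":[0,0,-4],"spin":0,"claw":0},{"translation":[0,0,-6],"spin":0,"claw":0},{"translation":[0,0,-8],"spin":0.03,"claw":0}]' 120|grep tcp
for i in 1 2; do python3 -m inch '[{"translation":[0,0,-1.8],"spin":0.06,"claw":0},{"translation":[0,0,-3.6],"spin":0.13,"claw":0},{"translation":[0,0,-5.4],"spin":0.2,"claw":0},{"translation":[0,0,-7.2],"spin":0.27,"claw":0},{"translation":[0,0,-8.8],"spin":0.34,"claw":0}]' 120|grep tcp;done
python3 -m inch '[{"translation":[0,0,-0.3],"spin":0.07,"claw":0},{"translation":[0,0,-0.3],"spin":0.14,"claw":0},{"translation":[0,0,-0.3],"spin":0.21,"claw":0},{"translation":[0,0,-0.3],"spin":0.28,"claw":0},{"translation":[0,0,-0.3],"spin":0.35,"claw":0}]' 120|grep tcp
python3 -m inch '[{"translation":[0,0,0],"spin":0.07,"claw":0},{"translation":[0,0,0],"spin":0.14,"claw":0},{"translation":[0,0,0],"spin":0.2,"claw":0},{"translation":[0,0,0],"spin":0.25,"claw":0},{"translation":[0,0,0],"spin":0.28,"claw":0}]' 120|grep grip
python3 -c "
from h import *
need(.5955,-.222,.315,90)"; python3 mar.py wrist | grep -o "^t.*\|'grn.*"
```

```text
tcp_pos: [0.5737, -0.3517, 0.1392]
tcp_pos: [0.5736, -0.3516, 0.2275]
tcp_pos: [0.5733, -0.3515, 0.3155]
tcp_pos: [0.5733, -0.3515, 0.3174]
gripper_force: 117.4
t 27.05 tcp [ 0.5732 -0.3515  0.3174] yaw 90.42 j [-31.5  25.6  31.   95.3  -0.   58.1]  shift cm [12.94  2.32  0.23] | 13.1 spin 0.007
t 27.05 [ 0.5732 -0.3515  0.3174] tq [-0.004 -0.224 -0.028] F [-0.1 -0.9 -2.9] 117.39643335342407 0.014284493607521367
'grn': [([339.8, 70.5], 2253)], 'blu': [([338.5, 15.9], 1744), ([340.7, 129.9], 2003)]}
```

```bash
python3 -m inch '[{"translation":[0.4,0.1,0],"spin":0,"claw":0},{"translation":[1.2,0.25,0],"spin":0,"claw":0},{"translation":[2.4,0.45,0],"spin":0,"claw":0},{"translation":[3.8,0.7,0],"spin":0,"claw":0},{"translation":[5.4,1,0],"spin":0,"claw":0}]' 120|grep tcp
python3 -m inch '[{"translation":[1.6,0.3,0],"spin":0,"claw":0},{"translation":[3.2,0.6,0],"spin":0,"claw":0},{"translation":[4.8,0.9,0.1],"spin":0,"claw":0},{"translation":[6.2,1.15,0.2],"spin":0,"claw":0},{"translation":[7.1,1.25,0.2],"spin":0,"claw":0}]' 120|grep tcp
python3 -m inch '[{"translation":[0.35,0.06,0],"spin":0,"claw":0.1},{"translation":[0.45,0.06,0],"spin":0,"claw":0.15},{"translation":[0.45,0.06,0],"spin":0,"claw":0.16},{"translation":[0.45,0.06,0],"spin":0,"claw":0.165},{"translation":[0.45,0.06,0],"spin":0,"claw":0.17}]' 20|egrep "tcp|grip"
python3 -c "
from h import *
need(.5955,-.222,.315,90)"; python3 mar.py wrist | grep -o "^t.*\|'grn.*"
```

```text
tcp_pos: [0.5832, -0.296, 0.3159]
tcp_pos: [0.5951, -0.2247, 0.3136]
tcp_pos: [0.5953, -0.2224, 0.3137]
gripper_force: 73.1
t 28.6 tcp [ 0.5953 -0.2224  0.3137] yaw 90.47 j [-20.5  20.8  23.4  92.6  -0.   69. ]  shift cm [ 0.04  0.02 -0.13] | 0.1 spin 0.008
t 28.6 [ 0.5953 -0.2224  0.3137] tq [ 0.047 -0.22  -0.001] F [-0.   0.3 -2.4] 73.1395161151886 0.014958906137212524
'grn': [([344.0, 51.9], 2417)], 'blu': [([343.6, 8.7], 862), ([344.5, 110.3], 2122)]}
```

```bash
python3 -m inch '[{"translation":[0,0,0],"spin":0,"claw":0.173},{"translation":[0,0,0],"spin":0,"claw":0.175},{"translation":[0,0,0],"spin":0,"claw":0.177},{"translation":[0,0,0],"spin":0,"claw":0.179},{"translation":[0,0,0],"spin":0,"claw":0.18}]' 20|egrep "grip"
python3 mar.py wrist | grep -o "^t.*\|'grn.*"
```

```text
gripper_force: 31.1
t 29.15 [ 0.5955 -0.2218  0.3138] tq [-0.053 -0.246  0.016] F [ 0.1 -0.2 -2.8] 31.092708706855774 0.015286030473647244
'grn': [([344.1, 51.8], 2428)], 'blu': [([343.5, 8.7], 865), ([344.5, 110.3], 2127)]}
```

```bash
python3 -m inch '[{"translation":[0,0,0],"spin":0,"claw":0.181},{"translation":[0,0,0],"spin":0,"claw":0.182},{"translation":[0,0,0],"spin":0,"claw":0.182},{"translation":[0,0,0],"spin":0,"claw":0.182},{"translation":[0,0,0],"spin":0,"claw":0.182}]' 20|egrep "grip"
python3 mar.py wrist | grep -o "^t.*\|'grn.*"
```

```text
gripper_force: 22.6
t 29.7 [ 0.5955 -0.2218  0.3138] tq [-0.016 -0.224 -0.032] F [ 0.1  0.5 -2.3] 22.627408504486084 0.015200854130306078
'grn': [([344.2, 52.0], 2420)], 'blu': [([343.6, 8.8], 867), ([344.6, 110.5], 2114)]}
```

```bash
python3 -m inch '[{"translation":[0,0,0],"spin":0,"claw":0.183},{"translation":[0,0,0],"spin":0,"claw":0.184},{"translation":[0,0,0],"spin":0,"claw":0.184},{"translation":[0,0,0],"spin":0,"claw":0.184},{"translation":[0,0,0],"spin":0,"claw":0.184}]' 20|egrep "grip"
python3 mar.py wrist | grep -o "^t.*\|'grn.*"
```

```text
gripper_force: 15.4
t 30.25 [ 0.5954 -0.222   0.3138] tq [ 0.006 -0.336 -0.004] F [ 0.  -0.7 -1.9] 15.446548461914062 0.016120309288701083
'grn': [([329.1, 55.6], 315)], 'blu': [([328.8, 41.0], 284), ([332.3, 75.9], 634)]}
```

```bash
python3 -m inch '[{"translation":[0,0,0],"spin":0,"claw":0.185},{"translation":[0,0,0],"spin":0,"claw":0.185},{"translation":[0,0,0],"spin":0,"claw":0.185},{"translation":[0,0,0],"spin":0,"claw":0.185},{"translation":[0,0,0],"spin":0,"claw":0.185}]' 20|egrep "grip"
python3 mar.py wrist | grep -o "^t.*\|'grn.*"
```

```text
gripper_force: 10.8
t 30.8 [ 0.5955 -0.2218  0.3139] tq [-0.01  -0.096 -0.071] F [-0.9  0.2 -1. ] 10.809182971715927 0.01570700534390278
'grn': [], 'blu': [([329.1, 33.9], 475)]}
```

```bash
python3 -m inch '[{"translation":[0,0,0],"spin":0,"claw":0.1},{"translation":[0,0,0],"spin":0,"claw":0},{"translation":[0,0,0],"spin":0,"claw":0},{"translation":[0,0,0],"spin":0,"claw":0},{"translation":[0,0,0],"spin":0,"claw":0}]' 120|egrep "grip|wrist"
python3 mar.py wrist scene side| grep -o "^t.*\|'grn.*"
python3 - <<'E'
from h import *
import glob
f={n:sorted(glob.glob(f"pics/m_{n}_*.png"))[-1] for n in("wrist","scene","side")}
w,s,d=[cv2.imread(f[n]) for n in("wrist","scene","side")]
v=np.vstack([np.hstack([tile(s,230,130,3,133,100),tile(d,270,100,3,133,100)]),np.hstack([tile(w,180,0,2,200,150),cv2.resize(s,(398,300))])])
cv2.imwrite("pics/v9.png",v);print(v.shape)
E
```

```text
wrist_force: [0.0, 0.4, -1.3]
gripper_force: 117.0
t 31.35 [ 0.5955 -0.2218  0.3138] tq [-0.016 -0.077  0.004] F [ 0.   0.4 -1.3] 116.9578742980957 0.014160542932819908
'grn': [], 'blu': [([329.4, 33.7], 480)]}
'grn': [], 'blu': [([309.5, 218.3], 66)]}
'grn': [], 'blu': [([324.4, 169.2], 23)]}
(600, 798, 3)
```

View pics/v9.png

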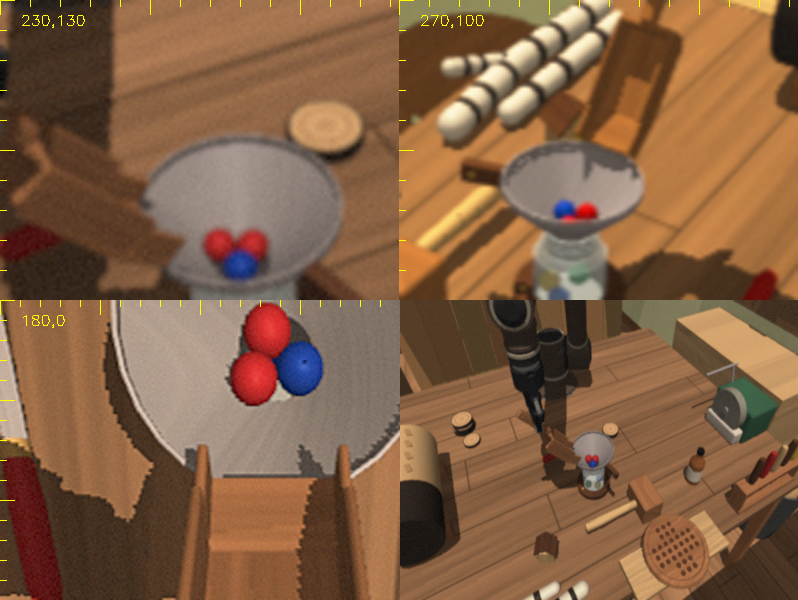

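The scoop is empty and tilted about 40°. Yellow, green and one blue marble are down in the jar, but two red and one blue are arched over the funnel's bore, at about (245,350), (268,330) and (300,368) in the lower-left tile. I'll put the scoop down first and then break the arch.

```bash
python3 -m inch '[{"translation":[-3,-0.4,-0.3],"spin":0,"claw":0},{"translation":[-6.5,-0.8,-0.5],"spin":0,"claw":0},{"translation":[-10,-1.5,-0.5],"spin":0,"claw":0},{"translation":[-14,-2,-0.5],"spin":0,"claw":0},{"translation":[-17,-2.5,-0.5],"spin":0,"claw":0}]' 120|grep tcp
python3 -m inch '[{"translation":[0,0,3],"spin":0,"claw":0},{"translation":[0,0,7],"spin":0,"claw":0},{"translation":[0,0,11],"spin":0,"claw":0},{"translation":[0,0,14],"spin":0,"claw":0.1},{"translation":[0,0,16],"spin":0,"claw":0.15}]' 20|egrep "tcp|wrist"
python3 -m inch '[{"translation":[0,0,0.5],"spin":0,"claw":0.175},{"translation":[-0.3,0,1.5],"spin":0,"claw":0.182},{"translation":[-0.6,0,2.5],"spin":0,"claw":0.183},{"translation":[-1,0,3.5],"spin":0,"claw":0.183},{"translation":[-1.4,0,4.5],"spin":0,"claw":0.183}]' 20|egrep "tcp|wrist|grip"
python3 mar.py wrist scene side| grep -o "^t.*"
```

```text
tcp_pos: [0.5715, -0.3941, 0.3186]
tcp_pos: [0.5709, -0.3915, 0.1556]
wrist_force: [-0.8, -0.2, -0.0]
tcp_pos: [0.5732, -0.4082, 0.1165]
wrist_force: [1.1, -2.2, 3.3]
gripper_force: 17.9
t 33.0 [ 0.5732 -0.4082  0.1165] tq [ 0.038 -0.34   0.015] F [ 1.1 -2.2  3.3] 17.873583734035492 0.01574291642357574
```

```bash
for i in 1; do python3 -m inch '[{"translation":[-0.4,0,1],"spin":0,"claw":0.183},{"translation":[-0.8,0,2],"spin":0,"claw":0.183},{"translation":[-1.2,0,3],"spin":0,"claw":0.183},{"translation":[-1.5,0,4],"spin":0,"claw":0.183},{"translation":[-1.8,0,5],"spin":0,"claw":0.183}]' 20|egrep "tcp|wrist|grip"
python3 -m inch '[{"translation":[-0.1,0,0.7],"spin":0,"claw":0.183},{"translation":[-0.2,0,1.4],"spin":0,"claw":0.183},{"translation":[-0.3,0,2.1],"spin":0,"claw":0.183},{"translation":[-0.3,0,2.7],"spin":0,"claw":0.183},{"translation":[-0.3,0,3.0],"spin":0,"claw":0.183}]' 20|egrep "tcp|wrist|grip";done
python3 mar.py wrist scene side| grep -o "^t.*"
```

```text
tcp_pos: [0.5721, -0.4243, 0.0625]
wrist_force: [0.5, -2.4, 2.9]
gripper_force: 16.6
tcp_pos: [0.5722, -0.4272, 0.0335]
wrist_force: [-1.8, -3.1, 7.6]
gripper_force: 17.4
t 34.15 [ 0.5722 -0.4272  0.0335] tq [ 0.465 -0.375 -0.018] F [-1.8 -3.1  7.6] 17.36657828092575 0.015745873716385077
```

```bash
python3 -m inch '[{"translation":[0,0,0],"spin":0,"claw":0.25},{"translation":[0,0,0],"spin":0,"claw":0.4},{"translation":[0,0,0],"spin":0,"claw":0.6},{"translation":[0,0,0],"spin":0,"claw":0.7},{"translation":[0,0,0],"spin":0,"claw":0.7}]' 60|egrep "tcp|wrist|wid"
python3 -m inch '[{"translation":[0,0,-2],"spin":0,"claw":0.7},{"translation":[0,0,-5],"spin":0,"claw":0.7},{"translation":[0,0,-9],"spin":0,"claw":0.7},{"translation":[0,0,-13],"spin":0,"claw":0.4},{"translation":[0,0,-17],"spin":0,"claw":0}]' 60|egrep "tcp|wrist|wid"
python3 -m inch '[{"translation":[4,0.3,-4],"spin":0,"claw":0},{"translation":[8,0.6,-5],"spin":0,"claw":0},{"translation":[12,1,-5],"spin":0,"claw":0},{"translation":[16,1.3,-5],"spin":0,"claw":0},{"translation":[20,1.6,-5],"spin":0,"claw":0}]' 60|egrep "tcp|wrist|wid"
python3 -c "
from h import *
need(.5955,-.057,.25,90)
o=arm.get_obs();np.savez('wa.npz',p=o['tcp_pos'],R=o['orientation']); im=arm.snapshot('wrist');cv2.imwrite('pics/wa.png',im)
for n in('scene','side'):cv2.imwrite(f'pics/{n}_a.png',arm.snapshot(n))
h=cv2.cvtColor(im,cv2.COLOR_BGR2HSV)
for c,m in(('blu',cv2.inRange(h,(105,150,40),(130,255,255))),('red',cv2.inRange(h,(0,190,60),(6,255,255))|cv2.inRange(h,(174,190,60),(180,255,255)))):
    k,_,s,ce=cv2.connectedComponentsWithStats(m);print(c,[(ce[i].round(1),s[i].tolist(),wplane('wa.npz',ce[i],.108)[:2].round(4)-[.5955,-.057]) for i in range(1,k) if s[i,4]>60])
"
```

```text
tcp_pos: [0.5724, -0.427, 0.0338]
wrist_force: [-0.5, -0.4, -0.2]
width: 0.0594
tcp_pos: [0.5721, -0.4269, 0.2054]
wrist_force: [1.6, -0.6, -0.1]
width: 0.0317
tcp_pos: [0.5864, -0.2254, 0.2541]
wrist_force: [-0.3, 0.3, -1.4]
width: -0.0
t 35.8 tcp [ 0.5864 -0.2254  0.2541] yaw 90.5 j [-21.   18.8  13.   84.2   0.   68.5]  shift cm [16.83  1.06  0.41] | 16.9 spin 0.009
blu [(array([343.5,   5.8]), [331, 0, 27, 15, 322], array([ 0.0129, -0.0037]))]
red [(array([315.8,   8.9]), [302, 0, 28, 21, 469], array([-0.0106, -0.0061])), (array([182.7, 109. ]), [165, 68, 36, 83, 1295], array([-0.1348, -0.0882]))]
```

```bash
for i in 1 2; do python3 -m inch '[{"translation":[0,0,0],"spin":-0.149,"claw":0.5},{"translation":[0,0,0],"spin":-0.298,"claw":0.5},{"translation":[0,0,0],"spin":-0.447,"claw":0.5},{"translation":[0,0,0],"spin":-0.596,"claw":0.5},{"translation":[0,0,0],"spin":-0.74,"claw":0.5}]' >/dev/null; done
python3 -c "
from h import *
need(.6877,-.0273,.22,198.2)"
```

```text
t 36.95 tcp [ 0.5864 -0.2283  0.2536] yaw 175.58 j [-21.3  18.9  13.2  84.3  -0.  -16.8]  shift cm [-8.55 20.82  3.35] | 22.8 spin -0.395
```

```bash
python3 -m inch '[{"translation":[-1.7,4.1,0],"spin":-0.08,"claw":0.5},{"translation":[-3.4,8.3,0],"spin":-0.16,"claw":0.5},{"translation":[-5.1,12.5,0.5],"spin":-0.24,"claw":0.5},{"translation":[-6.8,16.6,1.5],"spin":-0.32,"claw":0.5},{"translation":[-8.55,20.8,2.5],"spin":-0.395,"claw":0.5}]' >/dev/null
python3 -m inch '[{"translation":[0,0,1],"spin":0,"claw":0.5},{"translation":[0,0,2],"spin":0,"claw":0.5},{"translation":[0,0,2],"spin":0,"claw":0.5},{"translation":[0,0,2],"spin":0,"claw":0.5},{"translation":[0,0,2],"spin":0,"claw":0.5}]' >/dev/null
python3 -c "
from h import *
need(.6877,-.0273,.15,198.2)"
```

```text
t 37.95 tcp [ 0.6886 -0.0281  0.2098] yaw -162.18 j [ -2.3  25.7  17.5  81.7  -0.  -20.2]  shift cm [0.07 0.11 5.98] | 6.0 spin -0.007
```

```bash
python3 -m inch '[{"translation":[0.07,0.1,2],"spin":-0.007,"claw":0.5},{"translation":[0.07,0.1,4],"spin":-0.007,"claw":0.5},{"translation":[0.07,0.1,5.5],"spin":-0.007,"claw":0.5},{"translation":[0.07,0.1,6],"spin":-0.007,"claw":0.5},{"translation":[0.07,0.1,6],"spin":-0.007,"claw":0.4}]' |egrep "tcp|wrist"
python3 -m inch '[{"translation":[0,0,0],"spin":0,"claw":0.3},{"translation":[0,0,0],"spin":0,"claw":0.2},{"translation":[0,0,0],"spin":0,"claw":0},{"translation":[0,0,0],"spin":0,"claw":0},{"translation":[0,0,0],"spin":0,"claw":0}]' 120|egrep "tcp|wrist|grip"
python3 -m inch '[{"translation":[0,0,-0.3],"spin":0,"claw":0},{"translation":[0,0,-0.8],"spin":0,"claw":0},{"translation":[0,0,-1.2],"spin":0,"claw":0},{"translation":[0,0,-1.5],"spin":0,"claw":0},{"translation":[0,0,-1.5],"spin":0,"claw":0}]' 120|egrep "tcp|wrist|grip"
cat > fun.py <<'E'
from h import *
o=arm.get_obs();print("t",round(o["time"],2),o["tcp_pos"].round(4),"F",o["wrist_force"].round(1))
for n in("scene","side","wrist"):
    im=arm.snapshot(n);cv2.imwrite(f"pics/f_{n}_{o['time']:.2f}.png",im);h=cv2.cvtColor(im,cv2.COLOR_BGR2HSV)
    for c,m in(("blu",cv2.inRange(h,(105,150,40),(130,255,255))),("red",cv2.inRange(h,(0,190,60),(6,255,255))|cv2.inRange(h,(174,190,60),(180,255,255)))):
        k,_,s,ce=cv2.connectedComponentsWithStats(m);print(n,c,[(ce[i].round(0).tolist(),int(s[i,4])) for i in range(1,k) if s[i,4]>12])
E
python3 fun.py
```

```text
tcp_pos: [0.6874, -0.0264, 0.1488]
wrist_force: [1.3, 0.4, -0.6]
tcp_pos: [0.6885, -0.0261, 0.1498]
wrist_force: [2.4, -0.8, 3.9]
gripper_force: 117.3
tcp_pos: [0.6878, -0.0257, 0.1642]
wrist_force: [0.4, -0.7, -1.7]
gripper_force: 117.3
t 39.45 [ 0.6878 -0.0257  0.1642] F [ 0.4 -0.7 -1.7]
scene blu [([310.0, 213.0], 62)]
scene red [([248.0, 206.0], 279), ([306.0, 207.0], 85), ([593.0, 218.0], 297)]
side blu [([324.0, 166.0], 26)]
side red [([331.0, 168.0], 39), ([388.0, 199.0], 157), ([124.0, 221.0], 246)]
wrist blu [([297.0, 92.0], 1584), ([332.0, 99.0], 128)]
wrist red [([314.0, 54.0], 3533)]
```

```bash
for i in 1 2; do python3 -m inch '[{"translation":[0,0,-1.1],"spin":0.015,"claw":0},{"translation":[0,0,0.6],"spin":-0.015,"claw":0},{"translation":[0,0,-1.1],"spin":0.015,"claw":0},{"translation":[0,0,0.6],"spin":-0.015,"claw":0},{"translation":[0,0,0],"spin":0,"claw":0}]' 120|egrep "tcp|wrist_f"; done; python3 fun.py
```

```text
tcp_pos: [0.6866, -0.0258, 0.1622]
wrist_force: [-1.1, 0.0, -1.7]
tcp_pos: [0.687, -0.0258, 0.1633]
wrist_force: [-0.8, -0.6, -2.4]
t 40.6 [ 0.687  -0.0258  0.1633] F [-0.8 -0.6 -2.4]
scene blu []
scene red [([248.0, 206.0], 289), ([593.0, 218.0], 309)]
side blu []
side red [([388.0, 199.0], 153), ([124.0, 221.0], 246)]
wrist blu [([320.0, 90.0], 813)]
wrist red [([323.0, 65.0], 440), ([296.0, 93.0], 211)]
```

The shake broke the arch, and no marbles show in the funnel from the scene or side camera. I'll reseat the funnel gently.

```bash
python3 -m inch '[{"translation":[0,-0.15,0.2],"spin":0,"claw":0},{"translation":[0,-0.15,0.5],"spin":0,"claw":0},{"translation":[0,-0.15,0.7],"spin":0,"claw":0},{"translation":[0,-0.15,0.9],"spin":0,"claw":0},{"translation":[0,-0.15,1.0],"spin":0,"claw":0}]' 120|egrep "tcp|wrist_f"
python3 -m inch '[{"translation":[0,0,0.15],"spin":0,"claw":0},{"translation":[0,0,0.3],"spin":0,"claw":0},{"translation":[0,0,0.35],"spin":0,"claw":0},{"translation":[0,0,0.35],"spin":0,"claw":0},{"translation":[0,0,0.35],"spin":0,"claw":0}]' 120|egrep "tcp|wrist_f"
python3 -c "
from h import *
need(.6877,-.0273,.15,198.2)
im=arm.snapshot('wrist');cv2.imwrite('pics/g.png',im);h=cv2.cvtColor(im,cv2.COLOR_BGR2HSV)
for c,lo,hi in(('blu',(100,120,30),(135,255,255)),('red',(0,190,40),(6,255,255)),('grn',(45,120,20),(85,255,255)),('yel',(20,150,60),(35,255,255))):
    m=cv2.inRange(h,lo,hi);m[160:]=0;k,_,s,ce=cv2.connectedComponentsWithStats(m);print(c,[s[i].tolist() for i in range(1,k) if s[i,4]>25])
"
```

```text
tcp_pos: [0.688, -0.0273, 0.1533]
wrist_force: [-0.3, -0.5, -1.0]
tcp_pos: [0.6884, -0.027, 0.1509]
wrist_force: [-0.7, 3.0, 3.9]
t 41.75 tcp [ 0.6884 -0.027   0.1509] yaw -161.65 j [ -2.3  25.9  10.4  74.5   0.  -20.6]  shift cm [ 0.07 -0.    0.09] | 0.1 spin 0.003
blu [[303, 72, 40, 35, 888]]
red [[312, 52, 27, 24, 404], [289, 81, 15, 25, 161]]
grn [[289, 59, 20, 27, 319]]
yel []
```

```bash
python3 -m inch '[{"translation":[0,0,-0.05],"spin":0,"claw":0.16},{"translation":[0,0,-0.05],"spin":0,"claw":0.25},{"translation":[0,0,-0.05],"spin":0,"claw":0.35},{"translation":[0,0,-0.05],"spin":0,"claw":0.5},{"translation":[0,0,-0.05],"spin":0,"claw":0.6}]' 20|egrep "tcp|wrist_f|wid"
python3 -m inch '[{"translation":[0,0,0],"spin":0,"claw":0.7},{"translation":[0,0,-1],"spin":0,"claw":0.7},{"translation":[0,0,-3],"spin":0,"claw":0.7},{"translation":[0,0,-6],"spin":0,"claw":0.7},{"translation":[0,0,-9],"spin":0,"claw":0.7}]'|egrep "tcp|wrist_f|wid"
python3 -m inch '[{"translation":[0,0,-2],"spin":0,"claw":0.7},{"translation":[0,0,-2],"spin":0,"claw":0.7},{"translation":[0,0,-2],"spin":0,"claw":0.7},{"translation":[0,0,-2],"spin":0,"claw":0.7},{"translation":[0,0,-2],"spin":0,"claw":0.7}]'|egrep "tcp|wrist_f|wid"
cat > chk.py <<'E'
from fit import *
o=arm.get_obs();np.savez('wb.npz',p=o['tcp_pos'],R=o['orientation']); im=arm.snapshot('wrist');cv2.imwrite('pics/wb.png',im)
need(.6877,-.0273,.15)
h=cv2.cvtColor(im,cv2.COLOR_BGR2HSV)
for c,lo,hi in(('blu',(100,120,30),(135,255,255)),('red',(0,190,40),(6,255,255)),('grn',(45,120,20),(85,255,255)),('yel',(20,150,60),(35,255,255))):
    m=cv2.inRange(h,lo,hi);m[250:]=0;k,_,s,ce=cv2.connectedComponentsWithStats(m);print(c,[s[i].tolist() for i in range(1,k) if s[i,4]>25 and 200<ce[i][0]<430])
for X in((.5955,-.057,.098),(.5955,-.057,.066),(.5955,-.057,.02)): print(X,wproj("wb.npz",np.array([X])).round(0))
G=gm("pics/wb.png");pr=lambda X:wproj("wb.npz",X)
for z in(.158,.161,.164):print(z,max((score(G,pr,[ring(x,y,z,.073)]),x.round(4),y.round(4)) for x in np.arange(.586,.606,.001) for y in np.arange(-.066,-.048,.001)))
E
python3 chk.py
```

```text
tcp_pos: [0.6881, -0.0275, 0.1505]
wrist_force: [-0.0, 0.6, -1.2]
width: 0.051
tcp_pos: [0.6879, -0.0273, 0.2423]
wrist_force: [0.2, -0.7, -1.4]
width: 0.0599
tcp_pos: [0.6877, -0.0273, 0.2593]
wrist_force: [-0.6, -0.1, -0.1]
width: 0.0599
t 43.35 tcp [ 0.6878 -0.0273  0.2595] yaw -161.65 j [ -2.3  26.4  24.7  88.4  -0.  -20.6]  shift cm [-2.000e-02 -1.000e-02  1.095e+01] | 10.9 spin 0
blu [[307, 87, 27, 23, 394]]
red [[313, 77, 18, 12, 135], [299, 95, 9, 15, 63]]
grn [[299, 80, 12, 16, 117]]
yel []
(0.5955, -0.057, 0.098) [[316.  93.]]
(0.5955, -0.057, 0.066) [[316.  95.]]
(0.5955, -0.057, 0.02) [[316.  98.]]
0.158 (np.float32(8.396893), np.float64(0.595), np.float64(-0.056))
0.161 (np.float32(7.006318), np.float64(0.596), np.float64(-0.057))
0.164 (np.float32(6.391675), np.float64(0.594), np.float64(-0.054))
```

```bash
python3 - <<'E'
from h import *
im=cv2.imread("pics/g.png");h=cv2.cvtColor(im,cv2.COLOR_BGR2HSV)
for r in range(46,112,2):
    s=""
    for c in range(280,352):
        H,S,V=h[r,c]; s+= "." if S<90 else "B" if 100<=H<=135 else "g" if 40<=H<100 else "y" if 20<=H<40 else "R" if (H<=6 or H>172) and S>180 else "o"
    print(r,s)
print(h[90,322],h[74,330],h[60,320])
s=arm.snapshot("side");cv2.imwrite("pics/side_c.png",s);hh=cv2.cvtColor(s,cv2.COLOR_BGR2HSV)
print(proj("side",[.595,-.057,.066]),proj("side",[.595,-.057,.0]))
for r in range(172,206):
    print(r,"".join("." if S<60 else "B" if 100<=H<=135 else "g" if 40<=H<100 else "y" if 20<=H<40 else "R" if (H<=6 or H>172) and S>150 else "o" for H,S,V in hh[r,306:348]))
E
```

```text
46 ........................................................................
48 ........................................................................
50 ........................................................................
52 ..................................oRRRRoooo.............................
54 .................................RRRRRRRRRRRRRoo........................
56 ................................oRRRRRRRRRRRRRRRRRo.....................
58 ................................RRRRRRRRRRRRRRRRRRRRRo..................
60 .................ggggg.........oRRRRRRRRRRRRRRRRRRRRRRRo................
62 ...............ggggggggg........RRRRRRRRRRRRRRRRRRRRRRRRRo..............
64 ..............gggggggggggg......RRRRRRRRRRRRRRRRRRRRRRRRRRo.............
66 .............gggggggggggggg.....oRRRRRRRRRRRRRRRRRRRRRRRRRR.............
68 ............gggggggggggggggg.....RRRRRRRRRRRRRRRRRRRRRRRRRo.............
70 ...........ggggggggggggggggg......oRRRRRRRRRRRRRRRRRRRRRR...............
72 ...........gggggggggggggggggg......BBBBBooRRRRRRRRRRRRRo................
74 ..........ggggggggggggggggggg..BB
[... 2409 characters left out ...]
oooooooooo.yyyyy....BBBB.........ooooooooo
192 ooooooooooyyyyyy..BBBBBB..g......ooooooooo
193 ooooooooooyyyyyyy.BBBBBB.........ooooooooo
194 ooooooooooyyyyyyy.BBBBB..oooo....ooooooooo
195 ooooooooo.yyyyy...BBBB..oooooo...ooooooooo
196 ooooooooo..yyy....BB...ooooooo...ooooooooo
197 ooooooooo......BBBBB...ooooooo...ooooooooo
198 ooooooooo......BBBB....ooooooo..oooooooooo
199 oooooooooo....BBBBB.....ooooooo.oooooooooo
200 ooooooooooo....BBBB......ooooooooooooooooo
201 ooooooooooooo....B.........ooooooooooooooo
202 ooooooooooooooo...........oooooooooooooooo
203 oooooooooooooooooo.....ooooooooooooooooooo
204 oooooooooooooooooooooooooooooooooooooooooo
205 oooooooooooooooooooooooooooooooooooooooooo
```

All six marbles are identified in the jar: two red, two blue, one green and one yellow. The funnel is centred and seated, the scoop is released on the bench, and the gripper is clear of everything. I'll hand the job in.

```bash
python3 -c "
from cell import arm
print(arm.finish_job())"
```

```text
the job is handed in; nothing more can be done
None
```

I handed the job in at about 43 s, but no verdict came back. By my last camera checks, the funnel stands in the jar and all six marbles are down in it. The scoop is empty, set down and released; I judged it flat from the release height and didn't image it afterwards.

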